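# Exchange a laptop's pair of cooling fans

### The arm

A 6-joint arm with a two-finger parallel gripper is mounted at the origin on the work surface. World frame = base frame: x ahead of the robot, y to its left, z up, the work surface at z = 0. Lengths are in m, angles in degrees, forces in N, time in s.
With the tool pointing down it reaches from about 0.25 to 0.725 m from the base axis. Payload 4 kg.
Tool frame: the origin (TCP) lies at the very end of the fingers, on their centre line; the grasp point (between the pads) lies 19 mm behind it; z points along the fingers, y is the line along which they close (so a half turn about z gives the same grasp; the last joint's range is limited). The gripper opens to 85 mm and grips with 20 to 120 N. Pads are 22 mm wide; open, the fingers measure 114 mm over their backs; the gripper's body (76 mm by 85 mm) begins 54 mm behind the grasp point. The pads swing forward as they close: fully open they stand 13 mm farther back than shut.
Start: joints at [-70.474, 13.785, 0.286, 76.501, 0, 90], TCP at [0.167, -0.471, 0.231] pointing down, gripper open.
Joint ranges: [-155.79, 155.79], [-60.16, 107.12], [-62.33, 73.08], [-114, 123.19], [-81.49, 82.49], [-180, 180]. Speed limits (degrees/s): [159.86, 159.86, 180, 180, 180, 180].

### API

Orientations are given as [roll, pitch, yaw] about the fixed x, y, z axes, in that order (R = Rz(yaw) Ry(pitch) Rx(roll)).
In Python, from station import manip, optics gives the robot as it stands.
- The arm moves only by the tool apply_moves, never from a script. Its argument "rows" is a list of rows, each an object with "delta_pos": the shift along the tool's x, y, z in cm, a list of three; "turn": the turn, a rotation vector about the tool's x, y, z in rad, a list of three. In form: [{"delta_pos": [tx, ty, tz], "turn": [ax, ay, az]}, ...]. A call has 1 to 8 rows; each row shifts and turns the commanded pose from where the row before left it, along the tool's axes as they then stand; what a row does not reach is not made up. A row lasts 1/12 s, in which the tool goes at most 41.7 mm and 7.16 degrees, less where a joint would pass 70% of its speed; a pose out of reach is approached as far as the arm can. A call with a gripper value outside its range is refused whole. "hand" is the closure, from -1 (fully open) to 1 (shut), set as the call begins (left out, the last holds). The fingers move at their own pace and stop on an object; "newtons" is the grip in N (left out, the last holds). Time passes only in rows, so rows that do not move let the fingers close. It gives the time, the measured TCP pose, the force, the opening and the grip force at its end, in the units of the state.
- manip.sense(): the state, without advancing time (a new reading comes with each control period).
- optics.snapshot(name): name is "scene" or "side" or "wrist"; returns a dict with "frame" (480x640x3 uint8, red, green, blue), "vertical_fov" (degrees; the focal length in pixels is half the picture's height over the tangent of half this angle, whatever the lens; pixels are square), "cx", "cy" (the principal point, pixels), "extrinsics" (4x4, takes a point from camera to world coordinates). Camera axes: x right, y down, z forward; pixel columns grow to the right and rows downward; lengths in m; the calibration is good to about 2 mm. A picture is of the moment at which its call begins. There is no depth.
- manip.job_done(): hands the job in; it is judged then, once.
The state is a dict: "time": time; "joint_positions": joint angles; "joint_velocities": joint speeds; "joint_torque": joint torques, N m; "position": TCP position; "eef_rot": TCP orientation; "wrist_force": force on the tool from outside, world axes, zero at the start; "ft_torque": the same for the moment, N m; "width": opening from 0.0 (shut) to 1.0 (fully open); "gripper_force": force on a finger pad.
Only numpy, scipy, OpenCV 4.12 (cv2) and the standard library are available. Lean on these libraries where they do the work, as an engineer would, in place of code of your own. Each camera call takes 0.05 s, during which the arm holds its last target. There are 200 camera calls.

### The job

Exchange the laptop's two old grey cooling fans for the two new black ones: each new fan goes into the bay of its own hand, lying flat with its outlet facing the copper fins, and each old fan goes into the tray its replacement came in, left-hand fans in the blue tray and right-hand fans in the yellow one (the two hands are mirror images). The empty pink foam pad is free for laying a fan down while you swap. Do not disturb the dish of screws.

Things in the scene. Friction and masses are not known exactly. Their poses are not given: they have to be found in the camera images.
- new_left: New black left-hand blower fan, silver hub, 55 g, lying impeller up in the blue tray: a disc 50 mm across, 13 mm thick, with a 30 mm wide outlet duct running forward along its left side (seen from above, outlet away from you). Origin: underside, at the outlet end, on the impeller's centre line; x out of the outlet, y left, z up. Impeller axis, the grip: x -37 mm, y 0; 50 mm wide along y.
- new_right: New black right-hand blower fan, silver hub, in the yellow tray: the mirror image of new_left (its duct runs along the right side), with the same sizes, origin, axes and grip. All fans have three small screw ears, 4.5 to 7 mm above the underside, sticking out 12 mm from the disc (two at the back, one beside the duct), clear of the grip line.
- old_left: Old dusty grey left-hand blower fan, brown hub, lying impeller up in the laptop's left bay: the same shape, sizes, origin, axes and grip as new_left.
- old_right: Old dusty grey right-hand blower fan, brown hub, lying impeller up in the laptop's right bay: the same shape, sizes, origin, axes and grip as new_right (mirror image of the left-hand fans).
- bay_left: Left fan bay: light grey patch, outlined like a left-hand fan, in the open upside-down silver laptop (fixed, 320 x 225 mm, vented rear edge away from the robot; left as seen with the rear away from you). Origin: bay floor, where a fitted fan's origin belongs; axes as a fitted fan's: x to the rear, y left, z up. Copper fins, 10 mm high, begin 8 mm beyond the origin. Floor 14 mm above the table.
- bay_right: Right fan bay, 180 mm from the left one, outlined like a right-hand fan; origin and axes as for bay_left. In both bays three brass posts 3 mm high stand under the fan's ears, 7 mm clear of the disc; 25 mm either side of the gripped fan is free for fingers down to 2 mm over the floor; the laptop's rim rises 12 mm over the floor, 41 mm outside the disc.
- tray_left: Blue open parts tray for left-hand fans, fixed, 113 (x) x 138 (y) x 22 mm high, walls and floor 4 mm thick. Origin: centre of its underside, on the mat; z up. A fan lies in it along x (outlet either way), its impeller axis about over the centre, with room for fingers beside it along y.
- tray_right: Yellow open parts tray for right-hand fans, fixed; sizes, origin and axes as for tray_left.
- foam_pad: Pink antistatic foam pad, fixed, firm, empty: the free spot. 105 (x) x 120 (y) x 10 mm thick. Origin: centre of its underside, on the mat (its top is 10 mm above); z up.
- screw_dish: Open round steel dish with the laptop's screws, loose, 72 mm across, 18 mm high, 0.12 kg. Origin: centre of its underside; z up. Not to be disturbed. A green memory module and a black pry tool lie beside it.

How it is judged (in metres and radians):
At the end, for the whole second after the job is handed in: Each new fan lies flat on the floor of the bay of its own hand, within 10 mm of its place and 0.2 rad, outlet to the fins; each old fan lies flat, impeller up, on the floor of the tray of its own hand (left blue, right yellow); all at rest; the screw dish upright within 20 mm of its start (horizontal distance between new_left and bay_left below 0.01 m and z of new_left in the frame of bay_left between -0.003 and 0.003 m and angle between the x axis of new_left and the x axis of bay_left, either way round below 0.2 rad and angle between each of new_left, old_left, new_right, old_right's own z axis and vertical below 0.08 rad and linear speed of each of new_left, old_left, new_right, old_right below 0.02 m/s and angular speed of each of new_left, old_left, new_right, old_right below 0.2 rad/s and x of old_left in the frame of tray_left between -0.055 and 0.055 m and y of old_left in the frame of tray_left between -0.067 and 0.067 m and z of old_left in the frame of tray_left between 0 and 0.008 m and horizontal distance between new_right and bay_right below 0.01 m and z of new_right in the frame of bay_right between -0.003 and 0.003 m and angle between the x axis of new_right and the x axis of bay_right, either way round below 0.2 rad and x of old_right in the frame of tray_right between -0.055 and 0.055 m and y of old_right in the frame of tray_right between -0.067 and 0.067 m and z of old_right in the frame of tray_right between 0 and 0.008 m and distance of screw_dish from where it was at the start of the episode below 0.02 m and angle between screw_dish's own z axis and vertical below 0.15 rad); the robot touches nothing.
It fails at once if the screw dish is pushed more than 20 mm (distance of screw_dish from where it was at the start of the episode above 0.02 m).
It fails at once if the screw dish is tipped (angle between screw_dish's own z axis and vertical above 0.5 rad).
It also fails if it takes over 128 s, if anything falls off the work surface, if the arm or the gripper's body presses on something with over 40 N, if the wrist force passes 120 N, or if a joint passes its speed limit or range.

## Working session

There is one attempt and no reset: what is moved stays moved. The work goes in short steps, Python scripts to look and compute and a tool call to move; the robot and the scene stay as the last step left them, time stands still between calls to the robot, and variables do not carry over. Pictures are saved under pics/ and viewed, at most 14 in all, crops included, and the job is handed in when it is done.

Besides the shell and the picture viewer there is one more tool, called after "Request:" by a JSON object that holds its "method" and its "body". apply_moves: Moves the arm, as the interface text tells. Its arguments: {"type":"object","properties":{"rows":{"type":"array"},"hand":{"type":"number"},"newtons":{"type":"number"}},"required":["rows"]}

```bash
mkdir -p pics; ls; python3 - <<'E'
from station import manip, optics
import cv2
print(manip.sense())
for n in ("scene","side","wrist"):
    s=optics.snapshot(n); cv2.imwrite(f"pics/{n}0.png",s["frame"][:,:,::-1]); print(n,s["vertical_fov"],s["cx"],s["cy"],s["extrinsics"].__repr__())
E
```

```text
pics
{'time': 0.0, 'joint_positions': array([-7.04760712e+01,  1.38307615e+01,  2.12260159e-01,  7.65028003e+01,
        1.71701865e-03,  8.99997279e+01]), 'joint_velocities': array([-0.04996864,  0.046343  , -0.03348292, -0.0022705 ,  0.21893497,
        0.03306282]), 'joint_torque': array([ 8.79502786e-04, -3.72319472e+01,  2.52406365e+01,  1.70095830e-02,
        1.58795292e-04, -6.67941734e-06]), 'position': array([ 0.16689085, -0.47063322,  0.23041582]), 'eef_rot': array([-1.79878698e+02, -1.71759087e-03,  1.95241972e+01]), 'wrist_force': array([0.53432095, 0.99972829, 0.07090608]), 'ft_torque': array([-0.02035741,  0.02230745, -0.02384198]), 'gripper_force': 0.0, 'width': 1.0004551700108948}
scene 50.66433626535002 324.8465036019156 241.85391439373265 array([[-0.62376875,  0.55280575, -0.5525562 ,  1.01194979],
       [ 0.78138324,  0.4240549 , -0.45784023,  0.42472174],
       [-0.01878255, -0.71734458, -0.69646534,  0.64405646],
       [ 0.        ,  0.        ,  0.        ,  1.        ]])
side 54.79074898848704 326.95559533430924 238.63353615997212 array([[ 0.83642812, -0.42067624,  0.35131112,  0.22784876],
       [-0.54791455, -0.65739848,  0.517317  , -0.40620289],
       [ 0.01332842, -0.62518696, -0.78036121,  0.70228571],
       [ 0.        ,  0.        ,  0.        ,  1.        ]])
wrist 65.33540342107524 315.13918348389524 235.1985123038216 array([[ 0.33454586, -0.90896281, -0.2487281 ,  0.2294266 ],
       [-0.94237498, -0.32349635, -0.08532005, -0.44970089],
       [-0.00290988,  0.26293861, -0.96480818,  0.37401006],
       [ 0.        ,  0.        ,  0.        ,  1.        ]])
```

View pics/scene0.png

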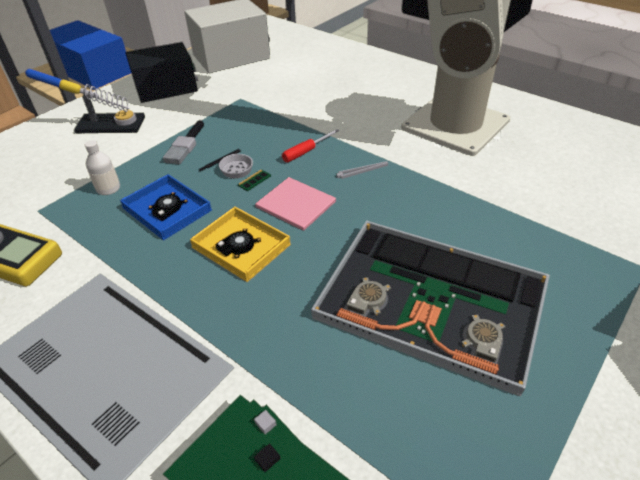

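View pics/side0.png

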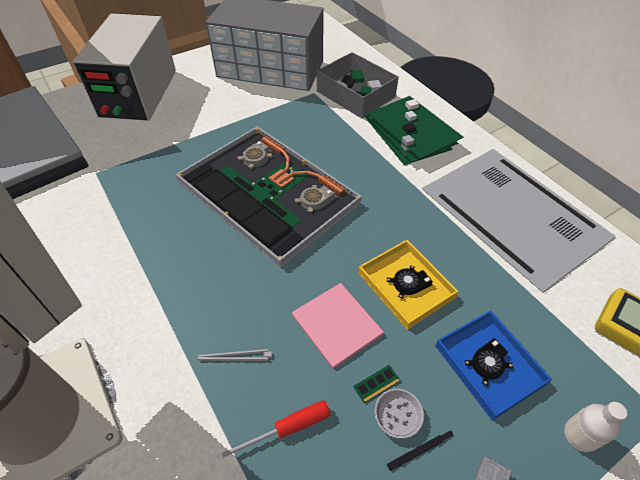

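Scene and side views show: blue tray with new_left hub near side (489,361), yellow tray with new_right hub (409,281), old fans at (255,154) and (315,196), pink pad (338,325), dish (400,413). Now rough positions plus enlarged crops.

```bash
cat > h.py <<'E'
import numpy as np, cv2
from station import manip, optics
def ray(s,u,v):
    f=240/np.tan(np.radians(s["vertical_fov"]/2)); E=s["extrinsics"]
    return E[:3,3],E[:3,:3]@np.array([(u-s["cx"])/f,(v-s["cy"])/f,1])
def px2w(s,u,v,z):
    o,d=ray(s,u,v); return (o+d*(z-o[2])/d[2])[:2].round(4)
def w2px(s,P):
    f=240/np.tan(np.radians(s["vertical_fov"]/2)); E=s["extrinsics"]
    c=(np.atleast_2d(P)-E[:3,3])@E[:3,:3]; return c[:,:2]/c[:,2:]*f+[s["cx"],s["cy"]]
def tri(*obs):
    A=0;b=0
    for s,u,v in obs:
        o,d=ray(s,u,v); d=d/np.linalg.norm(d); M=np.eye(3)-np.outer(d,d); A=A+M; b=b+M@o
    return np.linalg.solve(A,b).round(4)
E
python3 - <<'E'
from h import *
s=optics.snapshot("side"); c=optics.snapshot("scene")
for n,u,v,z in [("newL",489,361,.017),("newR",409,281,.017),("oldL",255,154,.027),("oldR",315,196,.027),("pad",338,325,.01),("dish",400,413,.009)]: print(n,px2w(s,u,v,z))
for n,u,v,z in [("newL",168,203,.017),("newR",239,241,.017),("oldL",486,332,.027),("oldR",371,290,.027),("pad",296,202,.01),("dish",236,165,.009)]: print(n,px2w(c,u,v,z))
S=s["frame"][:,:,::-1]; C=c["frame"][:,:,::-1]
r=lambda a:cv2.resize(a,(400,300),interpolation=cv2.INTER_CUBIC)
m=np.vstack([np.hstack([r(S[115:265,175:375]),r(S[225:450,300:600])]),np.hstack([r(C[220:400,310:550]),r(C[140:290,110:310])])])
cv2.imwrite("pics/m1.png",m)
E
```

```text
newL [ 0.6159 -0.2956]
newR [ 0.6061 -0.1107]
oldL [0.5293 0.3241]
oldR [0.5719 0.1466]
pad [ 0.4539 -0.1115]
dish [ 0.45   -0.2808]
newL [ 0.6155 -0.2974]
newR [ 0.6062 -0.1106]
oldL [0.5268 0.325 ]
oldR [0.5636 0.1458]
pad [ 0.4558 -0.1068]
dish [ 0.4393 -0.2914]
```

View pics/m1.png

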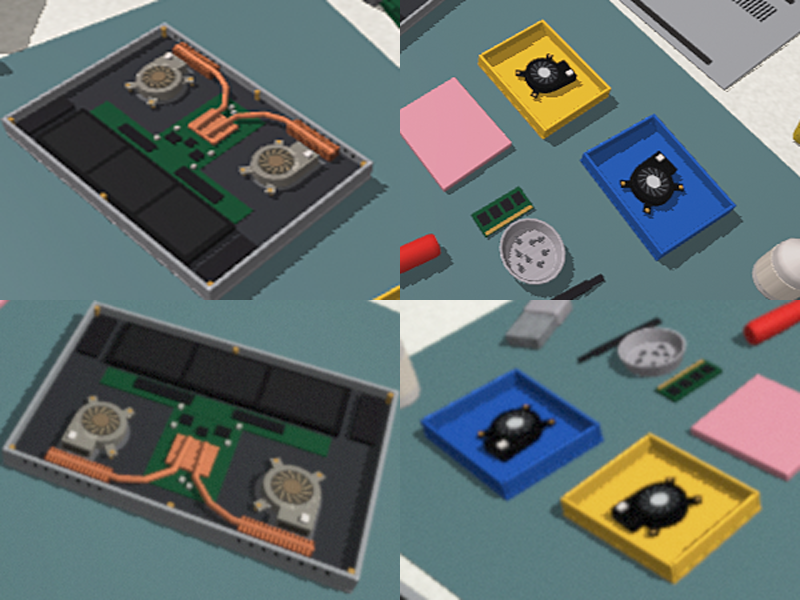

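Request:
{"method": "apply_moves", "body": {"rows": [{"delta_pos":[0,0,0],"turn":[0,0,0.1136]},{"delta_pos":[0,0,0],"turn":[0,0,0.1136]},{"delta_pos":[0,0,0],"turn":[0,0,0.1136]},{"delta_pos":[3,-2.1,0],"turn":[0,0,0]},{"delta_pos":[3,-2.1,0],"turn":[0,0,0]},{"delta_pos":[3,-2.1,0],"turn":[0,0,0]},{"delta_pos":[3,-2.1,0],"turn":[0,0,0]},{"delta_pos":[3,-2.1,0],"turn":[0,0,0]}], "hand": -1, "newtons": 40}}

```text
time: 0.92
position: [0.3181, -0.3651, 0.2313]
eef_rot: [180.0, -0.0, -0.0]
wrist_force: [0.6, -0.7, -0.3]
width: 1.001
gripper_force: 0.0
```

Request:
{"method": "apply_moves", "body": {"rows": [{"delta_pos":[3,-2.1,0],"turn":[0,0,0]},{"delta_pos":[3,-2.1,0],"turn":[0,0,0]},{"delta_pos":[3,-2.1,0],"turn":[0,0,0]},{"delta_pos":[3,-2.1,0],"turn":[0,0,0]},{"delta_pos":[3,-2.1,0],"turn":[0,0,0]},{"delta_pos":[3,-2.1,0],"turn":[0,0,0]},{"delta_pos":[3,-2.1,0],"turn":[0,0,0]},{"delta_pos":[3,-2.1,0],"turn":[0,0,0]}]}}

```text
time: 1.58
position: [0.5583, -0.1969, 0.2312]
eef_rot: [180.0, 0.0, 0.0]
wrist_force: [-0.1, -1.2, 0.6]
width: 1.003
gripper_force: 0.0
```

```bash
python3 - <<'E'
from h import *
import pickle
s=optics.snapshot("wrist"); pickle.dump(s,open("w1.pkl","wb")); cv2.imwrite("pics/w1.png",s["frame"][:,:,::-1])
st=manip.sense(); print(st["time"],st["position"],st["eef_rot"])
E
```

```text
1.6333 [ 0.56362633 -0.19256174  0.23022697] [-179.81428457   -0.22370618    0.34832069]
```

View pics/w1.png

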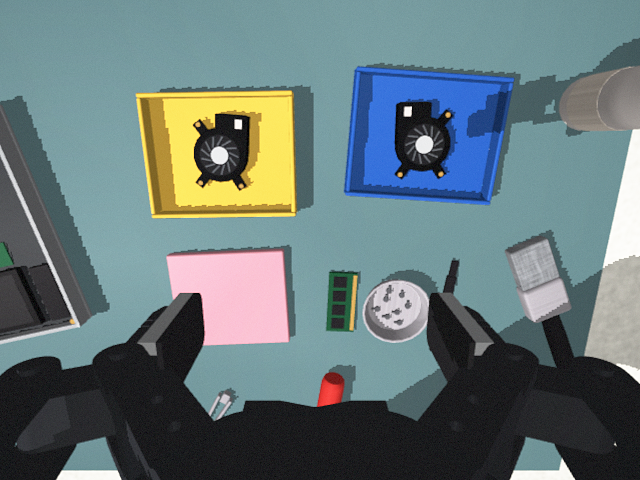

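The wrist view shows yellow tray corners about (137,95),(293,91),(295,215),(152,217), blue tray (356,68),(513,78),(490,204),(345,193), fan hubs at (219,155) and (425,145), pad (168,255)-(288,342), dish (396,307). I'll zoom in on the fans and fetch a wrist view of the laptop first.

Request:
{"method": "apply_moves", "body": {"rows": [{"delta_pos":[0,-4,0],"turn":[0,0,0]},{"delta_pos":[0,-4,0],"turn":[0,0,0]},{"delta_pos":[0,-4,0],"turn":[0,0,0]},{"delta_pos":[0,-4,0],"turn":[0,0,0]},{"delta_pos":[0,-4,0],"turn":[0,0,0]},{"delta_pos":[0,-4,0],"turn":[0,0,0]},{"delta_pos":[0,-4,0],"turn":[0,0,0]},{"delta_pos":[-1,-4,0],"turn":[0,0,0]}]}}

```text
time: 2.3
position: [0.5474, 0.065, 0.2327]
eef_rot: [-177.3, 0.0, 5.4]
wrist_force: [0.8, 0.1, 0.2]
width: 0.996
gripper_force: 0.0
```

Request:
{"method": "apply_moves", "body": {"rows": [{"delta_pos":[-2,-4,0],"turn":[0,0,0]},{"delta_pos":[-2,-4,0],"turn":[0,0,0]},{"delta_pos":[-2,-3,0],"turn":[0,0,0]},{"delta_pos":[0,0,0],"turn":[0,0,-0.11]},{"delta_pos":[0,0,0],"turn":[0,0,-0.11]},{"delta_pos":[0,0,0],"turn":[0,0,0]},{"delta_pos":[0,0,0],"turn":[0,0,0]}]}}

```text
time: 2.88
position: [0.485, 0.1082, 0.2396]
eef_rot: [-175.0, -1.0, 22.0]
wrist_force: [0.7, 0.1, 0.1]
width: 1.001
gripper_force: 0.0
```

```bash
python3 - <<'E'
from h import *
import pickle
s=optics.snapshot("wrist"); pickle.dump(s,open("w2.pkl","wb")); cv2.imwrite("pics/w2.png",s["frame"][:,:,::-1])
st=manip.sense(); print(st["time"],st["position"],st["eef_rot"])
w=pickle.load(open("w1.pkl","rb"))
F=w["frame"][:,:,::-1]
r=lambda a:cv2.resize(a,(400,400),interpolation=cv2.INTER_CUBIC)
cv2.imwrite("pics/w1c.png",np.hstack([r(F[100:200,170:270]),r(F[90:190,375:475])]))
E
```

```text
2.9333 [0.48510344 0.10816803 0.23956895] [-175.04092843   -1.02313045   21.95504744]
```

View pics/w2.png

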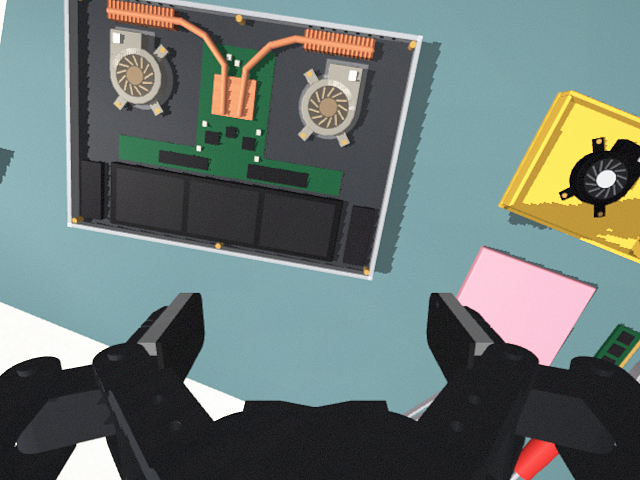

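View pics/w1c.png

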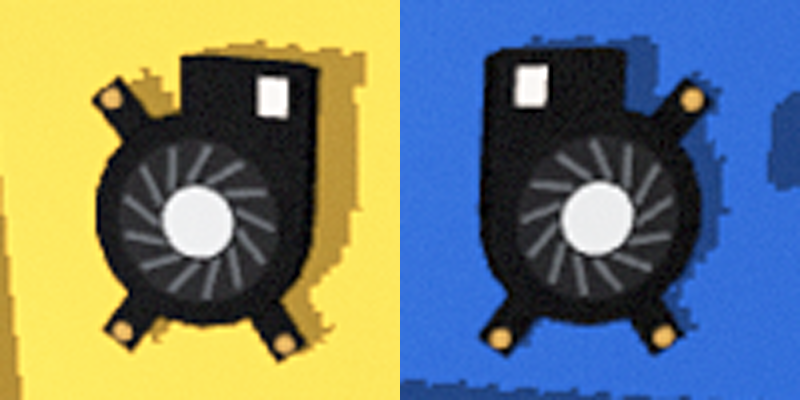

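Wrist views: old_left hub at (135,76), old_right hub at (328,107), fins above them; the enlarged crops show hubs, duct ends and ears clearly. Compute poses.

```bash
python3 - <<'E'
from h import *
import pickle
w=pickle.load(open("w1.pkl","rb")); v=pickle.load(open("w2.pkl","rb"))
def crop(o,p): return [(o[0]+a/4,o[1]+b/4) for a,b in p]
def rep(n,s,hub,fr,ears,z):
    H=px2w(s,*hub,z+.013); A=px2w(s,*fr[0],z+.013); B=px2w(s,*fr[1],z+.013)  # A left end,B right end
    d=A-B; y=np.degrees(np.arctan2(-d[0],d[1])); R=np.array([np.cos(np.radians(y)),np.sin(np.radians(y))])
    print(n,"hub",H,"yaw",y.round(1),"frontwidth",np.linalg.norm(d).round(4),"hub->front",((A+B)/2-H)@R)
    for e in ears:
        q=px2w(s,*e,z+.007)-H; print("   ear r,ang rel",np.linalg.norm(q).round(4),(np.degrees(np.arctan2(q[1],q[0]))-y).round(1))
rep("newR",w,(219.4,155.2),crop((170,100),[(182,57),(319,68)]),crop((170,100),[(112,98),(122,331),(285,344)]),.004)
rep("newL",w,(424.2,144.6),crop((275,90),[(487,50),(625,48)]),crop((275,90),[(692,98),(499,338),(663,336)]),.004)
for n,s,q,z in [("Y",w,[(137,95),(293,91),(295,215),(152,217)],.022),("B",w,[(356,68),(513,78),(490,204),(345,193)],.022),("pad",w,[(168,255),(284,249),(288,342)],.01)]:
    P=[px2w(s,*p,z) for p in q]; print(n,P,"mean",np.mean(P,0)); 
    for i in range(len(P)-1): d=P[i+1]-P[i]; print("  edge",np.linalg.norm(d).round(4),np.degrees(np.arctan2(d[1],d[0])).round(1))
for n,p in [("oldL",(135,76)),("oldR",(328,107))]: print(n,px2w(v,*p,.027))
print("dish",px2w(w,396,307,.018))
F=v["frame"][:,:,::-1]
r=lambda a:cv2.resize(a,(400,440),interpolation=cv2.INTER_CUBIC)
cv2.imwrite("pics/w2c.png",np.hstack([r(F[20:130,85:185]),r(F[45:155,280:380])]))
E
```

```text
newR hub [ 0.6045 -0.1078] yaw -4.4 frontwidth 0.0312 hub->front 0.03630716347545884
   ear r,ang rel 0.0339 39.8
   ear r,ang rel 0.0343 145.3
   ear r,ang rel 0.0346 -144.7
newL hub [ 0.6142 -0.2987] yaw 0.7 frontwidth 0.0311 hub->front 0.03735189459579647
   ear r,ang rel 0.0345 -39.5
   ear r,ang rel 0.0344 144.3
   ear r,ang rel 0.034 -145.2
Y [array([ 0.657 , -0.0395]), array([ 0.6604, -0.1778]), array([ 0.5484, -0.1781]), array([ 0.5463, -0.0401])] mean [ 0.603025 -0.108875]
  edge 0.1383 -88.6
  edge 0.112 -179.8
  edge 0.138 90.9
B [array([ 0.6792, -0.233 ]), array([ 0.6711, -0.3706]), array([ 0.5593, -0.3643]), array([ 0.5697, -0.2257])] mean [ 0.619825 -0.2984  ]
  edge 0.1378 -93.4
  edge 0.112 176.8
  edge 0.139 85.7
pad [array([ 0.5038, -0.0466]), array([ 0.5104, -0.1657]), array([ 0.4037, -0.1678])] mean [ 0.47263333 -0.1267    ]
  edge 0.1193 -86.8
  edge 0.1067 -178.9
oldL [0.5275 0.326 ]
oldR [0.5684 0.149 ]
dish [ 0.4497 -0.2818]
```

View pics/w2c.png

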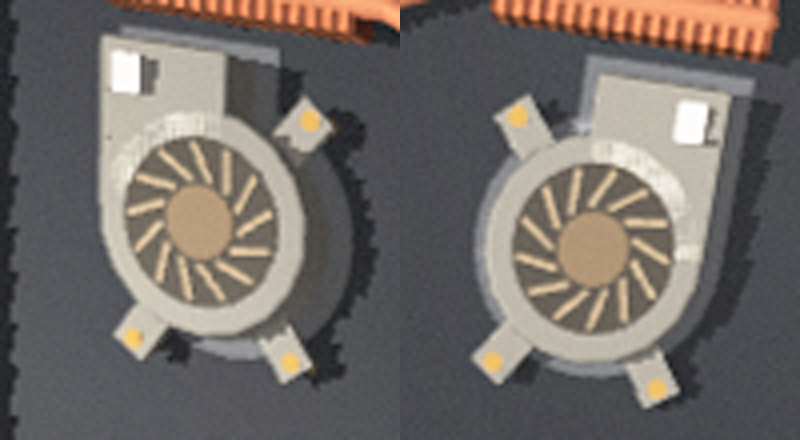

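Old fans in bays: hubs clear, light bay patch peeks out around them. Compute old fan poses and plan the first grasp.

```bash
cat >> h.py <<'E'
from scipy.spatial.transform import Rotation as Ro
def plan(*T,p0=None,y0=None):
    """rows: first turn (tool rotvec, rad), then shift in cm along tool axes at the target yaw"""
    st=manip.sense(); p=st["position"] if p0 is None else np.array(p0); R=Ro.from_euler("xyz",st["eef_rot"] if y0 is None else [180,0,y0],degrees=True)
    print("t",st["time"],"at",p.round(4),st["eef_rot"].round(1),"w",round(st["width"],3),"F",round(st["gripper_force"],1),st["wrist_force"].round(1))
    for t in T:
        G=Ro.from_euler("xyz",[180,0,t[3]],degrees=True)
        rv=(R.inv()*G).as_rotvec(); d=G.inv().apply(np.array(t[:3])-p)*100
        n=np.linalg.norm(d)
        print(t,"turn",rv.round(4),"shift cm",d.round(2),"len",n.round(1)); p=np.array(t[:3]);R=G
def fan(s,hub,fr,z):
    H=px2w(s,*hub,z+.013); A=px2w(s,*fr[0],z+.013); B=px2w(s,*fr[1],z+.013); d=A-B
    return H,np.degrees(np.arctan2(-d[0],d[1])).round(2)
E
python3 - <<'E'
from h import *
import pickle
v=pickle.load(open("w2.pkl","rb"))
def crop(o,p): return [(o[0]+a/4,o[1]+b/4) for a,b in p]
for n,o,p in [("oldL",(85,20),[(198,222),(100,37),(224,55),(311,121),(133,337),(291,362)]),("oldR",(280,45),[(193,249),(198,75),(329,97),(117,117),(92,362),(257,388)])]:
    q=crop(o,p); H,y=fan(v,q[0],q[1:3],.014); print(n,H,y)
    for e in q[3:]:
        r=px2w(v,*e,.021)-H; print(np.linalg.norm(r).round(4),(np.degrees(np.arctan2(r[1],r[0]))-y).round(1))
plan([.5275,.326,.15,12.5],[.5275,.326,.017,12.5])
E
```

```text
oldL [0.5277 0.3265] 13.51
0.0346 -41.4
0.0335 145.5
0.0344 -143.7
oldR [0.5683 0.1487] 12.23
0.034 41.4
0.0343 145.7
0.0341 -144.0
t 2.9333 at [0.4851 0.1082 0.2396] [-175.   -1.   22.] w 0.998 F 0.0 [-0.2  0.3  0. ]
[0.5275, 0.326, 0.15, 12.5] turn [-0.0878 -0.0107  0.1657] shift cm [  8.85 -20.35   8.96] len 23.9
[0.5275, 0.326, 0.017, 12.5] turn [0. 0. 0.] shift cm [ 0.  -0.  13.3] len 13.3
```

Request:
{"method": "apply_moves", "body": {"rows": [{"delta_pos":[0,0,0],"turn":[-0.044,-0.005,0.08]},{"delta_pos":[0,0,0],"turn":[-0.044,-0.005,0.08]},{"delta_pos":[1.1,-2.54,1.12],"turn":[0,0,0]},{"delta_pos":[1.1,-2.54,1.12],"turn":[0,0,0]},{"delta_pos":[1.1,-2.54,1.12],"turn":[0,0,0]},{"delta_pos":[1.1,-2.54,1.12],"turn":[0,0,0]},{"delta_pos":[1.1,-2.54,1.12],"turn":[0,0,0]},{"delta_pos":[1.1,-2.54,1.12],"turn":[0,0,0]}]}}

```text
time: 3.6
position: [0.5288, 0.2043, 0.1753]
eef_rot: [-176.6, -0.0, 19.3]
wrist_force: [0.1, -0.7, 0.2]
width: 1.002
gripper_force: 0.0
```

Request:
{"method": "apply_moves", "body": {"rows": [{"delta_pos":[1.1,-2.54,1.12],"turn":[0,0,0]},{"delta_pos":[1.1,-2.54,1.12],"turn":[0,0,0]},{"delta_pos":[0,0,0],"turn":[0,0,0]},{"delta_pos":[0,0,0],"turn":[0,0,0]},{"delta_pos":[0,0,0],"turn":[0,0,0]}]}}

```text
time: 4.02
position: [0.5396, 0.2377, 0.1571]
eef_rot: [-175.6, 0.0, 21.5]
wrist_force: [-0.9, 0.2, 0.1]
width: 0.999
gripper_force: 0.0
```

```bash
python3 - <<'E'
from h import *
plan([.5277,.326,.05,12.9],[.5277,.326,.017,12.9])
s=optics.snapshot("wrist"); cv2.imwrite("pics/w3.png",s["frame"][:,:,::-1])
E
```

```text
t 4.0167 at [0.5396 0.2377 0.1571] [-175.6    0.    21.5] w 0.999 F 0.0 [-0.9  0.2  0.1]
[0.5277, 0.326, 0.05, 12.9] turn [-0.0771  0.0061  0.1499] shift cm [ 0.81 -8.88 10.71] len 13.9
[0.5277, 0.326, 0.017, 12.9] turn [0. 0. 0.] shift cm [-0.  -0.   3.3] len 3.3
```

View pics/w3.png

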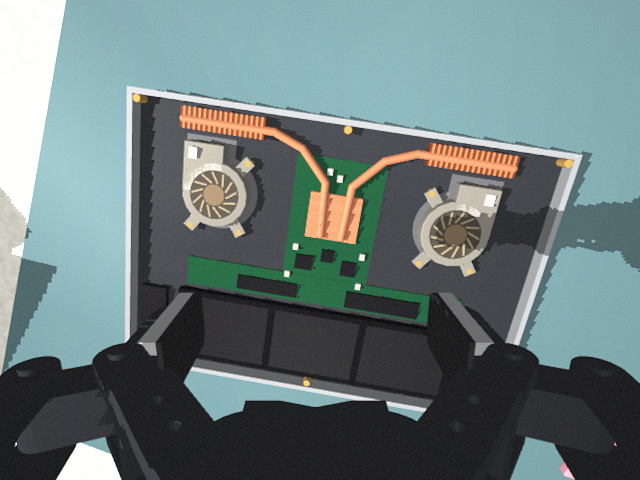

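The picture shows both old fans untouched in the bays (hubs (213,195), (456,235)), arm short of target with a tilted tool. I'll check the joints to see what limits motion.

```bash
python3 - <<'E'
from h import *
st=manip.sense(); print(st["joint_positions"].round(1),st["joint_velocities"].round(1))
E
```

```text
[ 21.5  26.1   6.8  70.6   4.4 180. ] [-0.3 -0.7  0.  -0.2  0.1 -0.1]
```

Request:
{"method": "apply_moves", "body": {"rows": [{"delta_pos":[0,0,0],"turn":[-0.038,0.003,0.075]},{"delta_pos":[0,0,0],"turn":[-0.038,0.003,0.075]},{"delta_pos":[0,0,0],"turn":[0,0,0]}]}}

```text
time: 4.32
position: [0.5568, 0.1869, 0.1583]
eef_rot: [-177.7, 0.0, 17.4]
wrist_force: [-0.5, 0.5, 1.1]
width: 1.0
gripper_force: 0.0
```

```bash
python3 - <<'E'
from h import *
st=manip.sense(); print(st["joint_positions"].round(1),st["joint_velocities"].round(1))
plan([.5277,.326,.05,12.9])
E
```

```text
[ 17.4  25.9   6.6  70.8   2.3 180. ] [ 1.9  0.   0.1 -0.1  3.8 -0.1]
t 4.3167 at [0.5568 0.1869 0.1583] [-177.7    0.    17.4] w 1.0 F 0.0 [-0.5  0.5  1.1]
[0.5277, 0.326, 0.05, 12.9] turn [-0.0393  0.0019  0.0785] shift cm [  0.27 -14.21  10.83] len 17.9
```

Joint 6 is at its 180° limit, so I'll turn the tool half around (same grasp) and work from there.

Request:
{"method": "apply_moves", "body": {"rows": [{"delta_pos":[0,0,0],"turn":[-0.039,0.002,0]},{"delta_pos":[0,0,0.2],"turn":[0,0,-0.12]},{"delta_pos":[0,0,0.2],"turn":[0,0,-0.12]},{"delta_pos":[0,0,0.2],"turn":[0,0,-0.12]},{"delta_pos":[0,0,0.2],"turn":[0,0,-0.12]},{"delta_pos":[0,0,0.2],"turn":[0,0,-0.12]},{"delta_pos":[0,0,0.2],"turn":[0,0,-0.12]},{"delta_pos":[0,0,0.2],"turn":[0,0,-0.12]}]}}

```text
time: 4.98
position: [0.5573, 0.1853, 0.1441]
eef_rot: [-179.8, -0.4, 66.6]
wrist_force: [0.4, 0.2, -0.4]
width: 1.0
gripper_force: 0.0
```

Request:
{"method": "apply_moves", "body": {"rows": [{"delta_pos":[0,0,0.2],"turn":[0,0,-0.12]},{"delta_pos":[0,0,0.2],"turn":[0,0,-0.12]},{"delta_pos":[0,0,0.2],"turn":[0,0,-0.12]},{"delta_pos":[0,0,0.2],"turn":[0,0,-0.12]},{"delta_pos":[0,0,0.2],"turn":[0,0,-0.12]},{"delta_pos":[0,0,0.2],"turn":[0,0,-0.12]},{"delta_pos":[0,0,0.2],"turn":[0,0,-0.12]},{"delta_pos":[0,0,0.2],"turn":[0,0,-0.12]}]}}

```text
time: 5.65
position: [0.5574, 0.1855, 0.1281]
eef_rot: [179.8, -0.4, 121.6]
wrist_force: [-0.1, 0.6, 0.4]
width: 1.002
gripper_force: 0.0
```

Request:
{"method": "apply_moves", "body": {"rows": [{"delta_pos":[0,0,0.2],"turn":[0,0,-0.12]},{"delta_pos":[0,0,0.2],"turn":[0,0,-0.12]},{"delta_pos":[0,0,0.2],"turn":[0,0,-0.12]},{"delta_pos":[0,0,0.2],"turn":[0,0,-0.12]},{"delta_pos":[0,0,0.2],"turn":[0,0,-0.12]},{"delta_pos":[0,0,0.2],"turn":[0,0,-0.12]},{"delta_pos":[0,0,0.2],"turn":[0,0,-0.12]},{"delta_pos":[0,0,0.2],"turn":[0,0,-0.12]}]}}

```text
time: 6.32
position: [0.5573, 0.1856, 0.1121]
eef_rot: [179.6, -0.1, 176.6]
wrist_force: [0.3, -0.2, -0.2]
width: 1.004
gripper_force: 0.0
```

Request:
{"method": "apply_moves", "body": {"rows": [{"delta_pos":[0,0,0.2],"turn":[0,0,-0.12]},{"delta_pos":[0,0,0.2],"turn":[0,0,-0.12]},{"delta_pos":[0,0,0],"turn":[0,0,0]},{"delta_pos":[0,0,0],"turn":[0,0,0]}]}}

```text
time: 6.65
position: [0.5572, 0.1857, 0.1078]
eef_rot: [179.6, -0.0, -170.1]
wrist_force: [0.2, 0.2, 0.5]
width: 0.999
gripper_force: 0.0
```

```bash
python3 - <<'E'
from h import *
st=manip.sense(); print(st["joint_positions"].round(1),st["joint_velocities"].round(1))
plan([.5277,.326,.07,192.9],[.5277,.326,.017,192.9])
E
```

```text
[18.2 28.   2.1 64.1  0.4  8.3] [ 0.1  0.1  0.4 -0.1 -0.1  0.1]
t 6.65 at [0.5572 0.1857 0.1078] [ 179.6   -0.  -170.1] w 0.999 F 0.0 [0.2 0.2 0.5]
[0.5277, 0.326, 0.07, 192.9] turn [ 0.0075  0.0001 -0.0521] shift cm [-0.25 14.34  3.78] len 14.8
[0.5277, 0.326, 0.017, 192.9] turn [0. 0. 0.] shift cm [ 0.  -0.   5.3] len 5.3
```

Request:
{"method": "apply_moves", "body": {"rows": [{"delta_pos":[0,0,0],"turn":[0.0075,0,-0.052]},{"delta_pos":[0,2.4,0.6],"turn":[0,0,0]},{"delta_pos":[0,2.4,0.6],"turn":[0,0,0]},{"delta_pos":[0,2.4,0.6],"turn":[0,0,0]},{"delta_pos":[0,2.4,0.6],"turn":[0,0,0]},{"delta_pos":[0,2.4,0.6],"turn":[0,0,0]},{"delta_pos":[-0.25,2.34,0.8],"turn":[0,0,0]},{"delta_pos":[0,0,0],"turn":[0,0,0]}]}}

```text
time: 7.32
position: [0.5256, 0.33, 0.0682]
eef_rot: [179.9, -0.1, -166.8]
wrist_force: [-0.2, -0.3, 0.1]
width: 1.0
gripper_force: 0.0
```

Request:
{"method": "apply_moves", "body": {"rows": [{"delta_pos":[0,0,0.8],"turn":[0,0,0]},{"delta_pos":[0,0,0.8],"turn":[0,0,0]},{"delta_pos":[0,0,0.8],"turn":[0,0,0]},{"delta_pos":[0,0,0],"turn":[0,0,0]}]}}

```text
time: 7.65
position: [0.526, 0.3241, 0.0429]
eef_rot: [-179.9, -0.2, -167.0]
wrist_force: [-0.7, 0.1, 0.1]
width: 0.999
gripper_force: 0.0
```

```bash
python3 - <<'E'
from h import *
plan([.5277,.326,.017,192.9])
s=optics.snapshot("wrist"); cv2.imwrite("pics/w4.png",s["frame"][:,:,::-1])
for z in (.027,.021): print(w2px(s,[.5277,.326,z]))
E
```

```text
t 7.65 at [0.526  0.3241 0.0429] [-179.9   -0.2 -167. ] w 0.999 F 0.0 [-0.7  0.1  0.1]
[0.5277, 0.326, 0.017, 192.9] turn [-0.0017 -0.0043  0.0017] shift cm [-0.21  0.15  2.59] len 2.6
[[319.90985289 289.4276182 ]]
[[319.76135358 284.36674166]]
```

View pics/w4.png

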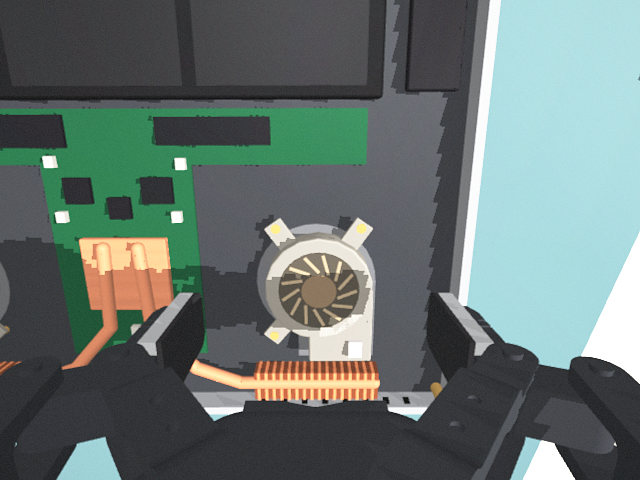

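Hub seen at (319,292), predicted (320,289): aligned. Descend and grip.

Request:
{"method": "apply_moves", "body": {"rows": [{"delta_pos":[-0.2,0.15,0.9],"turn":[0,0,0]},{"delta_pos":[0,0,0.9],"turn":[0,0,0]},{"delta_pos":[0,0,0.75],"turn":[0,0,0]},{"delta_pos":[0,0,0],"turn":[0,0,0]},{"delta_pos":[0,0,0],"turn":[0,0,0]}]}}

```text
time: 8.12
position: [0.528, 0.3275, 0.0186]
eef_rot: [-179.9, -0.1, -166.9]
wrist_force: [-0.0, -0.0, 0.9]
width: 1.003
gripper_force: 0.0
```

Request:
{"method": "apply_moves", "body": {"rows": [{"delta_pos":[0,0,0],"turn":[0,0,0]},{"delta_pos":[0,0,0],"turn":[0,0,0]},{"delta_pos":[0,0,0],"turn":[0,0,0]},{"delta_pos":[0,0,0],"turn":[0,0,0]},{"delta_pos":[0,0,0],"turn":[0,0,0]},{"delta_pos":[0,0,0],"turn":[0,0,0]}], "hand": 1, "newtons": 40}}

```text
time: 8.62
position: [0.5293, 0.3286, 0.0207]
eef_rot: [180.0, 0.1, -166.9]
wrist_force: [0.6, 0.4, 3.9]
width: 0.556
gripper_force: 41.4
```

```bash
python3 - <<'E'
from h import *
plan([.5277,.326,.017,192.9])
s=optics.snapshot("wrist"); cv2.imwrite("pics/w5.png",s["frame"][:,:,::-1])
E
```

```text
t 8.6167 at [0.5293 0.3286 0.0207] [ 1.800e+02  1.000e-01 -1.669e+02] w 0.556 F 41.4 [0.6 0.4 3.9]
[0.5277, 0.326, 0.017, 192.9] turn [0.0005 0.0013 0.0041] shift cm [ 0.21 -0.22  0.37] len 0.5
```

Request:
{"method": "apply_moves", "body": {"rows": [{"delta_pos":[0,0,-1],"turn":[0,0,0]},{"delta_pos":[0,0,-2],"turn":[0,0,0]},{"delta_pos":[0,0,-2],"turn":[0,0,0]},{"delta_pos":[0,0,-2],"turn":[0,0,0]},{"delta_pos":[0,0,0],"turn":[0,0,0]}]}}

```text
time: 9.08
position: [0.531, 0.3293, 0.0944]
eef_rot: [179.9, 0.4, -166.9]
wrist_force: [0.8, 0.5, -0.0]
width: 0.557
gripper_force: 41.3
```

```bash
python3 - <<'E'
from h import *
plan([.4525,-.107,.08,180],[.4525,-.107,.03,180])
s=optics.snapshot("wrist"); a=cv2.imread("pics/w5.png")
cv2.imwrite("pics/m2.png",cv2.resize(np.hstack([a[160:430,150:480],s["frame"][:,:,::-1][160:430,150:480]]),(800,327)))
E
```

```text
t 9.0833 at [0.531  0.3293 0.0944] [ 179.9    0.4 -166.9] w 0.557 F 41.3 [ 0.8  0.5 -0. ]
[0.4525, -0.107, 0.08, 180] turn [0.0025 0.006  0.229 ] shift cm [  7.85 -43.63   1.44] len 44.4
[0.4525, -0.107, 0.03, 180] turn [0. 0. 0.] shift cm [ 0. -0.  5.] len 5.0
```

View pics/m2.png

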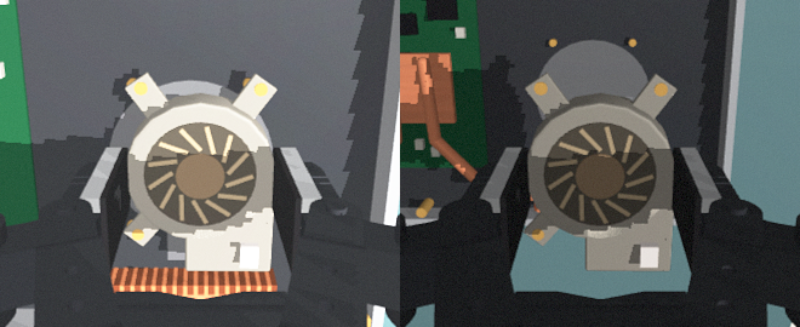

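Fan is firmly held and level; the empty bay with posts shows behind. Carry to the pad.

Request:
{"method": "apply_moves", "body": {"rows": [{"delta_pos":[0,0,0],"turn":[0,0.003,0.1145]},{"delta_pos":[0,0,0],"turn":[0,0.003,0.1145]},{"delta_pos":[0.56,-3.12,0],"turn":[0,0,0]},{"delta_pos":[0.56,-3.12,0],"turn":[0,0,0]},{"delta_pos":[0.56,-3.12,0],"turn":[0,0,0]},{"delta_pos":[0.56,-3.12,0],"turn":[0,0,0]},{"delta_pos":[0.56,-3.12,0],"turn":[0,0,0]},{"delta_pos":[0.56,-3.12,0],"turn":[0,0,0]}]}}

```text
time: 9.8
position: [0.4933, 0.1391, 0.0887]
eef_rot: [-179.9, -0.5, -180.0]
wrist_force: [0.1, -0.0, -1.1]
width: 0.552
gripper_force: 41.4
```

Request:
{"method": "apply_moves", "body": {"rows": [{"delta_pos":[0.56,-3.12,0],"turn":[0,0,0]},{"delta_pos":[0.56,-3.12,0],"turn":[0,0,0]},{"delta_pos":[0.56,-3.12,0],"turn":[0,0,0]},{"delta_pos":[0.56,-3.12,0],"turn":[0,0,0]},{"delta_pos":[0.56,-3.12,0.4],"turn":[0,0,0]},{"delta_pos":[0.56,-3.12,0.5],"turn":[0,0,0]},{"delta_pos":[0.56,-3.12,0.6],"turn":[0,0,0]},{"delta_pos":[0.56,-3.12,0],"turn":[0,0,0]}]}}

```text
time: 10.47
position: [0.4477, -0.1098, 0.0736]
eef_rot: [-180.0, -0.6, -180.0]
wrist_force: [-0.4, -0.1, -0.3]
width: 0.56
gripper_force: 41.4
```

Request:
{"method": "apply_moves", "body": {"rows": [{"delta_pos":[0,0,1.5],"turn":[0,0,0]},{"delta_pos":[0,0,1.5],"turn":[0,0,0]},{"delta_pos":[0,0,1],"turn":[0,0,0]},{"delta_pos":[0,0,0],"turn":[0,0,0]},{"delta_pos":[0,0,0],"turn":[0,0,0]}]}}

```text
time: 10.88
position: [0.4484, -0.1085, 0.0344]
eef_rot: [-180.0, -0.6, 180.0]
wrist_force: [0.1, -0.2, -0.7]
width: 0.557
gripper_force: 41.4
```

```bash
python3 - <<'E'
from h import *
plan([.4525,-.107,.0167,180])
E
```

```text
t 10.8833 at [ 0.4484 -0.1085  0.0344] [-180.    -0.6  180. ] w 0.557 F 41.4 [ 0.1 -0.2 -0.7]
[0.4525, -0.107, 0.0167, 180] turn [-0.0003 -0.0101 -0.0001] shift cm [-0.41  0.15  1.77] len 1.8
```

Request:
{"method": "apply_moves", "body": {"rows": [{"delta_pos":[-0.4,0.1,0.6],"turn":[0,-0.01,0]},{"delta_pos":[0,0,0.6],"turn":[0,0,0]},{"delta_pos":[0,0,0.3],"turn":[0,0,0]},{"delta_pos":[0,0,0.2],"turn":[0,0,0]},{"delta_pos":[0,0,0],"turn":[0,0,0]}]}}

```text
time: 11.3
position: [0.4538, -0.1076, 0.0187]
eef_rot: [-179.9, 0.2, -180.0]
wrist_force: [0.2, 0.1, -1.3]
width: 0.559
gripper_force: 41.4
```

Request:
{"method": "apply_moves", "body": {"rows": [{"delta_pos":[0,0,0.1],"turn":[0,0,0]},{"delta_pos":[0,0,0],"turn":[0,0,0]}]}}

```text
time: 11.47
position: [0.454, -0.1077, 0.0186]
eef_rot: [-179.9, 0.2, -180.0]
wrist_force: [-3.4, 1.0, 8.1]
width: 0.561
gripper_force: 42.3
```

Request:
{"method": "apply_moves", "body": {"rows": [{"delta_pos":[0,0,0],"turn":[0,0,0]},{"delta_pos":[0,0,0],"turn":[0,0,0]},{"delta_pos":[0,0,0],"turn":[0,0,0]},{"delta_pos":[0,0,0],"turn":[0,0,0]},{"delta_pos":[0,0,0],"turn":[0,0,0]},{"delta_pos":[0,0,-0.5],"turn":[0,0,0]},{"delta_pos":[0,0,-1.5],"turn":[0,0,0]},{"delta_pos":[0,0,-2],"turn":[0,0,0]}], "hand": -1}}

```text
time: 12.13
position: [0.4523, -0.1074, 0.0569]
eef_rot: [-180.0, -0.0, -180.0]
wrist_force: [0.5, -0.1, 0.9]
width: 0.999
gripper_force: 0.0
```

Request:
{"method": "apply_moves", "body": {"rows": [{"delta_pos":[0,0,-2.3],"turn":[0,0,0]},{"delta_pos":[0,0,0],"turn":[0,0,0]}]}}

```text
time: 12.3
position: [0.4568, -0.1085, 0.0848]
eef_rot: [-179.8, 0.6, -180.0]
wrist_force: [1.3, -0.5, 1.3]
width: 1.001
gripper_force: 0.0
```

```bash
python3 - <<'E'
from h import *
plan([.6142,-.2987,.055,180.7])
import pickle
s=optics.snapshot("wrist"); cv2.imwrite("pics/w6.png",s["frame"][:,:,::-1]); pickle.dump(s,open("w6.pkl","wb"))
s=optics.snapshot("side"); pickle.dump(s,open("s6.pkl","wb"))
E
```

```text
t 12.3 at [ 0.4568 -0.1085  0.0848] [-179.8    0.6 -180. ] w 1.001 F 0.0 [ 1.3 -0.5  1.3]
[0.6142, -0.2987, 0.055, 180.7] turn [-0.0028  0.0108 -0.0121] shift cm [-15.51 -19.21   2.98] len 24.9
```

View pics/w6.png

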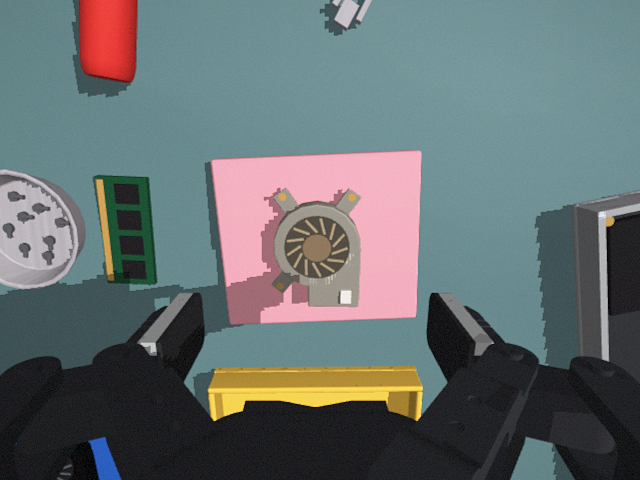

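Old_left lies flat on the pad, hub at (316,247), outlet pointing away from robot. Now to new_left.

Request:
{"method": "apply_moves", "body": {"rows": [{"delta_pos":[0,0,0],"turn":[-0.003,0.011,-0.012]},{"delta_pos":[-1.94,-2.4,0.2],"turn":[0,0,0]},{"delta_pos":[-1.94,-2.4,0.2],"turn":[0,0,0]},{"delta_pos":[-1.94,-2.4,0.2],"turn":[0,0,0]},{"delta_pos":[-1.94,-2.4,0.2],"turn":[0,0,0]},{"delta_pos":[-1.94,-2.4,0.2],"turn":[0,0,0]},{"delta_pos":[-1.94,-2.4,0.5],"turn":[0,0,0]},{"delta_pos":[-1.94,-2.4,0.5],"turn":[0,0,0]}]}}

```text
time: 13.07
position: [0.5913, -0.2749, 0.0572]
eef_rot: [179.8, -0.6, -179.3]
wrist_force: [1.0, 0.7, -0.3]
width: 1.003
gripper_force: 0.0
```

Request:
{"method": "apply_moves", "body": {"rows": [{"delta_pos":[-1.94,-2.4,0.5],"turn":[0,0,0]},{"delta_pos":[0,0,0],"turn":[0,0,0]},{"delta_pos":[0,0,0],"turn":[0,0,0]},{"delta_pos":[0,0,0],"turn":[0,0,0]}]}}

```text
time: 13.4
position: [0.6096, -0.297, 0.052]
eef_rot: [179.8, -0.6, -179.3]
wrist_force: [0.3, -0.1, -0.5]
width: 1.0
gripper_force: 0.0
```

```bash
cat >> h.py <<'E'
from scipy.optimize import least_squares
def gold(s):
    h=cv2.cvtColor(s["frame"],cv2.COLOR_RGB2HSV)
    m=cv2.inRange(h,(12,90,110),(28,255,255))
    n,_,st,c=cv2.connectedComponentsWithStats(m)
    return c[1:][st[1:,4]>=4]
def model(hand,post=False):   # ears (or posts) and hub about the impeller axis, left: hand=1
    a=np.radians([-40,145,-145])*hand; r=.0342; z=.003 if post else .007
    P=[[r*np.cos(t),r*np.sin(t),z] for t in a]
    return np.array(P)
def fit(s,hand,x,y,yaw,z,post=False,tol=14,use=(0,1,2)):
    """pose of impeller axis from gold ear/post marks near the guess"""
    M=model(hand,post)[list(use)]; G=gold(s)
    def pr(q):
        c,k=np.cos(q[2]),np.sin(q[2]); return w2px(s,np.c_[q[0]+c*M[:,0]-k*M[:,1],q[1]+k*M[:,0]+c*M[:,1],z+M[:,2]])
    q=np.array([x,y,np.radians(yaw)]); p=pr(q); D=np.linalg.norm(p[:,None]-G[None],axis=2)
    j=D.argmin(1); ok=D.min(1)<tol
    print("pred",p.round(0).tolist(),"dist",D.min(1).round(1))
    if ok.sum()<2: return None
    r=least_squares(lambda q:(pr(q)-G[j])[ok].ravel(),q)
    print("fit",r.x[:2].round(4),np.degrees(r.x[2]).round(2),"res px",np.abs(r.fun).max().round(1),"n",ok.sum()); return r.x
E
python3 - <<'E'
from h import *
import pickle
fit(pickle.load(open("w6.pkl","rb")),1,.4525,-.107,0,.010)
fit(pickle.load(open("w1.pkl","rb")),-1,.6045,-.1078,-4.4,.004)
fit(pickle.load(open("w2.pkl","rb")),1,.5277,.326,12.9,.014)
fit(pickle.load(open("w2.pkl","rb")),-1,.5683,.1487,12.9,.014)
s=optics.snapshot("wrist");pickle.dump(s,open("w7.pkl","wb"))
fit(s,1,.6142,-.2987,.7,.004,tol=25)
plan([.6142,-.2987,.008,180.7])
E
```

```text
pred [[283.0, 283.0], [354.0, 195.0], [285.0, 195.0]] dist [4.  3.3 3.2]
fit [ 0.4538 -0.1087] -0.34 res px 0.7 n 3
pred [[198.0, 124.0], [241.0, 186.0], [200.0, 183.0]] dist [36.1 39.  33.8]
pred [[163.0, 50.0], [118.0, 104.0], [157.0, 111.0]] dist [0.7 0.5 0.7]
fit [0.528  0.3264] 13.21 res px 0.2 n 3
pred [[310.0, 74.0], [344.0, 142.0], [303.0, 135.0]] dist [0.5 0.5 0.4]
fit [0.5683 0.1491] 13.03 res px 0.2 n 3
pred [[273.0, 320.0], [351.0, 223.0], [274.0, 223.0]] dist [3.7 3.3 2.9]
fit [ 0.6156 -0.2976] 0.81 res px 0.9 n 3
t 13.45 at [ 0.6099 -0.2967  0.053 ] [ 179.8   -0.6 -179.3] w 0.996 F 0.0 [-0.   0.3 -0.5]
[0.6142, -0.2987, 0.008, 180.7] turn [ 0.0035 -0.01    0.0005] shift cm [-0.43 -0.2   4.5 ] len 4.5
```

Fit works to under a pixel. Descend on new_left.

Request:
{"method": "apply_moves", "body": {"rows": [{"delta_pos":[-0.5,-0.1,0.6],"turn":[0.0035,-0.01,0]},{"delta_pos":[0,0,1],"turn":[0,0,0]},{"delta_pos":[0,0,1],"turn":[0,0,0]},{"delta_pos":[0,0,1],"turn":[0,0,0]},{"delta_pos":[0,0,0.8],"turn":[0,0,0]},{"delta_pos":[0,0,0],"turn":[0,0,0]},{"delta_pos":[0,0,0],"turn":[0,0,0]}]}}

```text
time: 14.03
position: [0.6153, -0.2983, 0.0088]
eef_rot: [-180.0, 0.0, -179.3]
wrist_force: [-0.2, -0.9, -0.9]
width: 1.0
gripper_force: 0.0
```

Request:
{"method": "apply_moves", "body": {"rows": [{"delta_pos":[0,0,0],"turn":[0,0,0]},{"delta_pos":[0,0,0],"turn":[0,0,0]},{"delta_pos":[0,0,0],"turn":[0,0,0]},{"delta_pos":[0,0,0],"turn":[0,0,0]},{"delta_pos":[0,0,0],"turn":[0,0,0]},{"delta_pos":[0,0,0],"turn":[0,0,0]}], "hand": 1}}

```text
time: 14.53
position: [0.6169, -0.2991, 0.0113]
eef_rot: [-179.9, 0.3, -179.3]
wrist_force: [-0.1, 0.6, 4.3]
width: 0.565
gripper_force: 41.5
```

Request:
{"method": "apply_moves", "body": {"rows": [{"delta_pos":[0,0,-1],"turn":[0,0,0]},{"delta_pos":[0,0,-2],"turn":[0,0,0]},{"delta_pos":[0,0,-2],"turn":[0,0,0]},{"delta_pos":[0,0,-2],"turn":[0,0,0]},{"delta_pos":[0,0,-1],"turn":[0,0,0]},{"delta_pos":[0,0,0],"turn":[0,0,0]}]}}

```text
time: 15.03
position: [0.6177, -0.2996, 0.0936]
eef_rot: [-179.8, 0.4, -179.3]
wrist_force: [-0.0, 0.3, -0.0]
width: 0.563
gripper_force: 41.3
```

```bash
python3 - <<'E'
from h import *
import pickle
plan([.525,.31,.10,192.9])
s=optics.snapshot("wrist");pickle.dump(s,open("w8.pkl","wb")); print(gold(s).round(0).tolist())
E
```

```text
t 15.0333 at [ 0.6177 -0.2996  0.0936] [-179.8    0.4 -179.3] w 0.563 F 41.3 [-0.   0.3 -0. ]
[0.525, 0.31, 0.1, 192.9] turn [-0.005   0.0072 -0.2131] shift cm [-4.57 61.49 -0.64] len 61.7
[[563.0, 222.0], [612.0, 179.0], [265.0, 232.0], [365.0, 232.0], [264.0, 354.0]]
```

Request:
{"method": "apply_moves", "body": {"rows": [{"delta_pos":[0,0,0],"turn":[-0.005,0.007,-0.1065]},{"delta_pos":[0,0,0],"turn":[0,0,-0.1065]},{"delta_pos":[-0.49,3,0],"turn":[0,0,0]},{"delta_pos":[-0.49,3,0],"turn":[0,0,0]},{"delta_pos":[-0.49,3,0],"turn":[0,0,0]},{"delta_pos":[-0.49,3,0],"turn":[0,0,0]},{"delta_pos":[-0.49,3,0],"turn":[0,0,0]},{"delta_pos":[-0.49,3,0],"turn":[0,0,0]}]}}

```text
time: 15.75
position: [0.6027, -0.1151, 0.0885]
eef_rot: [179.7, -0.4, -167.1]
wrist_force: [0.5, 0.6, 0.2]
width: 0.562
gripper_force: 41.4
```

Request:
{"method": "apply_moves", "body": {"rows": [{"delta_pos":[-0.49,3,0],"turn":[0,0,0]},{"delta_pos":[-0.49,3,0],"turn":[0,0,0]},{"delta_pos":[-0.49,3,0],"turn":[0,0,0]},{"delta_pos":[-0.49,3,0],"turn":[0,0,0]},{"delta_pos":[-0.49,3,0],"turn":[0,0,0]},{"delta_pos":[-0.49,3,0],"turn":[0,0,0]},{"delta_pos":[-0.49,3,0],"turn":[0,0,0]},{"delta_pos":[-0.49,3,0],"turn":[0,0,0]}]}}

```text
time: 16.42
position: [0.5874, 0.1272, 0.0894]
eef_rot: [179.8, -0.4, -167.1]
wrist_force: [0.9, -0.9, -0.2]
width: 0.566
gripper_force: 41.4
```

Request:
{"method": "apply_moves", "body": {"rows": [{"delta_pos":[-0.49,3,0],"turn":[0,0,0]},{"delta_pos":[-0.49,3,0],"turn":[0,0,0]},{"delta_pos":[-0.49,3,0],"turn":[0,0,0]},{"delta_pos":[-0.49,3,0],"turn":[0,0,0]},{"delta_pos":[-0.49,3,0],"turn":[0,0,0]},{"delta_pos":[-0.49,3,0],"turn":[0,0,0]},{"delta_pos":[0,0,0],"turn":[0,0,0]},{"delta_pos":[0,0,0],"turn":[0,0,0]}]}}

```text
time: 17.08
position: [0.5759, 0.3093, 0.0897]
eef_rot: [179.8, -0.4, -166.9]
wrist_force: [-0.0, -1.0, -1.1]
width: 0.561
gripper_force: 41.4
```

```bash
python3 - <<'E'
from h import *
import pickle
plan([.528,.326,.05,192.9])
s=optics.snapshot("wrist");pickle.dump(s,open("w9.pkl","wb")); print(gold(s).round(0).tolist())
cv2.imwrite("pics/w9.png",s["frame"][:,:,::-1])
fit(s,1,.528,.326,13,.014,post=True,tol=20)
p=manip.sense()["position"]
fit(s,1,p[0],p[1],12.9,p[2]-.0073,tol=15)
E
```

```text
t 17.0833 at [0.5759 0.3093 0.0897] [ 179.8   -0.4 -166.9] w 0.561 F 41.4 [-0.  -1.  -1.1]
[0.528, 0.326, 0.05, 192.9] turn [ 0.0028 -0.0072  0.0033] shift cm [4.3  2.69 3.97] len 6.4
[[67.0, 125.0], [326.0, 128.0], [396.0, 128.0], [177.0, 137.0], [217.0, 137.0], [32.0, 178.0], [239.0, 198.0], [86.0, 222.0], [322.0, 222.0], [265.0, 232.0], [365.0, 232.0], [210.0, 274.0], [465.0, 282.0], [207.0, 282.0], [263.0, 354.0]]
pred [[324.0, 222.0], [400.0, 127.0], [329.0, 127.0]] dist [2.7 3.4 3.4]
fit [0.5287 0.3244] 13.18 res px 0.3 n 3
pred [[263.0, 355.0], [363.0, 235.0], [264.0, 235.0]] dist [1.6 3.7 3.1]
fit [0.575  0.3081] 12.89 res px 1.0 n 3
```

View pics/w9.png

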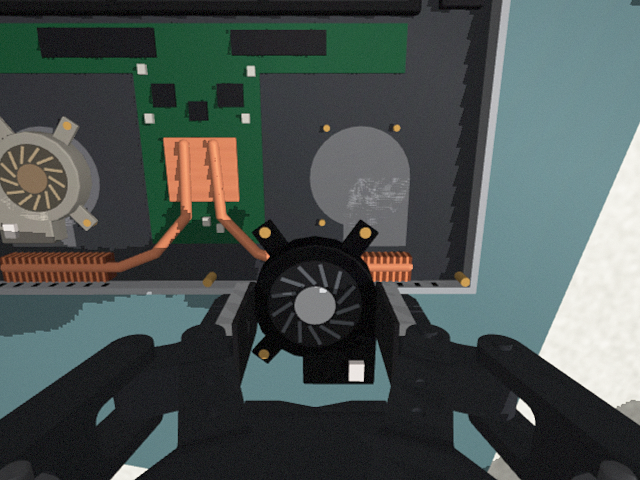

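Picture: held fan centre (315,305), empty bay patch circle at (360,178), posts at (326,128), (396,128), (322,222); fit gives bay axis (0.5287, 0.3244). Move over it.

```bash
python3 - <<'E'
from h import *
import pickle
s=pickle.load(open("w9.pkl","rb")); print(px2w(s,360,177,.014))
plan([.5296,.3256,.045,193.1])
E
```

```text
[0.5282 0.3247]
t 17.1333 at [0.5762 0.308  0.09  ] [ 179.9   -0.4 -167. ] w 0.56 F 41.4 [-0.2 -1.1 -0.6]
[0.5296, 0.3256, 0.045, 193.1] turn [ 0.0025 -0.0073 -0.0021] shift cm [4.14 2.78 4.5 ] len 6.7
```

Request:
{"method": "apply_moves", "body": {"rows": [{"delta_pos":[0,0,0],"turn":[0.0025,-0.0073,-0.002]},{"delta_pos":[1.4,0.9,0.6],"turn":[0,0,0]},{"delta_pos":[1.4,0.9,1.2],"turn":[0,0,0]},{"delta_pos":[1.35,0.9,1.5],"turn":[0,0,0]},{"delta_pos":[0,0.1,1.2],"turn":[0,0,0]},{"delta_pos":[0,0,0],"turn":[0,0,0]},{"delta_pos":[0,0,0],"turn":[0,0,0]},{"delta_pos":[0,0,0],"turn":[0,0,0]}]}}

```text
time: 17.8
position: [0.5324, 0.3255, 0.0476]
eef_rot: [179.9, 0.3, -167.1]
wrist_force: [-0.1, 0.4, -1.1]
width: 0.56
gripper_force: 41.4
```

```bash
python3 - <<'E'
from h import *
import pickle
plan([.5296,.3256,.021,193.1])
s=optics.snapshot("wrist");pickle.dump(s,open("w10.pkl","wb"))
fit(s,1,.5287,.3244,13.2,.014,post=True,tol=10)
p=manip.sense()["position"]
fit(s,1,p[0],p[1],12.9,p[2]-.0073,tol=15)
E
```

```text
t 17.8 at [0.5324 0.3255 0.0476] [ 179.9    0.3 -167.1] w 0.56 F 41.4 [-0.1  0.4 -1.1]
[0.5296, 0.3256, 0.021, 193.1] turn [ 0.0016  0.005  -0.0031] shift cm [0.27 0.07 2.66] len 2.7
pred [[273.0, 314.0], [357.0, 210.0], [274.0, 210.0]] dist [52.1  0.5  0.1]
fit [0.5287 0.3242] 13.05 res px 0.2 n 2
pred [[267.0, 356.0], [367.0, 236.0], [268.0, 236.0]] dist [13.   4.2  5.5]
fit [0.5321 0.3267] 17.23 res px 8.0 n 3
```

Request:
{"method": "apply_moves", "body": {"rows": [{"delta_pos":[0.25,0.05,0.8],"turn":[0.0015,0.005,-0.003]},{"delta_pos":[0,0,0.8],"turn":[0,0,0]},{"delta_pos":[0,0,0.5],"turn":[0,0,0]},{"delta_pos":[0,0,0.2],"turn":[0,0,0]},{"delta_pos":[0,0,0],"turn":[0,0,0]},{"delta_pos":[0,0,0],"turn":[0,0,0]}]}}

```text
time: 18.35
position: [0.5282, 0.326, 0.0236]
eef_rot: [-180.0, -0.1, -166.8]
wrist_force: [0.1, 0.3, -0.7]
width: 0.558
gripper_force: 41.4
```

Request:
{"method": "apply_moves", "body": {"rows": [{"delta_pos":[0,0,0.1],"turn":[0,0,0]},{"delta_pos":[0,0,0.1],"turn":[0,0,0]},{"delta_pos":[0,0,0],"turn":[0,0,0]}]}}

```text
time: 18.6
position: [0.5285, 0.3261, 0.0221]
eef_rot: [180.0, -0.1, -166.8]
wrist_force: [-0.3, -0.4, 0.1]
width: 0.563
gripper_force: 41.4
```

Request:
{"method": "apply_moves", "body": {"rows": [{"delta_pos":[-0.1,0,0.1],"turn":[0,0,0]},{"delta_pos":[0,0,0],"turn":[0,0,0]},{"delta_pos":[0,0,0],"turn":[0,0,0]}]}}

```text
time: 18.85
position: [0.5295, 0.3263, 0.021]
eef_rot: [180.0, -0.1, -166.8]
wrist_force: [-0.8, -0.1, -0.5]
width: 0.563
gripper_force: 41.4
```

Request:
{"method": "apply_moves", "body": {"rows": [{"delta_pos":[0,0,0.1],"turn":[0,0,0]},{"delta_pos":[0,0,0],"turn":[0,0,0]}]}}

```text
time: 19.02
position: [0.5293, 0.3262, 0.0198]
eef_rot: [-180.0, -0.1, -166.8]
wrist_force: [-0.8, 0.3, -0.8]
width: 0.56
gripper_force: 41.4
```

Request:
{"method": "apply_moves", "body": {"rows": [{"delta_pos":[0,0,0.1],"turn":[0,0,0]},{"delta_pos":[0,0,0],"turn":[0,0,0]}]}}

```text
time: 19.18
position: [0.5294, 0.3263, 0.0193]
eef_rot: [180.0, -0.1, -166.8]
wrist_force: [-0.3, -0.3, 1.8]
width: 0.564
gripper_force: 41.7
```

Request:
{"method": "apply_moves", "body": {"rows": [{"delta_pos":[0,0,0.1],"turn":[0,0,0]},{"delta_pos":[0,0,0],"turn":[0,0,0]}]}}

```text
time: 19.35
position: [0.5294, 0.3263, 0.0192]
eef_rot: [180.0, -0.1, -166.8]
wrist_force: [-2.9, -1.2, 7.3]
width: 0.563
gripper_force: 42.2
```

Contact. Release, rise, and check the placement by the fit.

Request:
{"method": "apply_moves", "body": {"rows": [{"delta_pos":[0,0,0],"turn":[0,0,0]},{"delta_pos":[0,0,0],"turn":[0,0,0]},{"delta_pos":[0,0,0],"turn":[0,0,0]},{"delta_pos":[0,0,0],"turn":[0,0,0]},{"delta_pos":[0,0,0],"turn":[0,0,0]},{"delta_pos":[0,0,-0.5],"turn":[0,0,0]},{"delta_pos":[0,0,-1.5],"turn":[0,0,0]},{"delta_pos":[0,0,-2],"turn":[0,0,0]}], "hand": -1}}

```text
time: 20.02
position: [0.528, 0.3254, 0.0566]
eef_rot: [-179.9, -0.3, -166.8]
wrist_force: [0.0, 0.0, 0.2]
width: 1.001
gripper_force: 0.0
```

Request:
{"method": "apply_moves", "body": {"rows": [{"delta_pos":[0,0,-2],"turn":[0,0,0]},{"delta_pos":[0,0,-1],"turn":[0,0,0]},{"delta_pos":[0,0,0],"turn":[0,0,0]}]}}

```text
time: 20.27
position: [0.5314, 0.3275, 0.0913]
eef_rot: [179.9, 0.2, -166.8]
wrist_force: [0.6, 0.0, 0.7]
width: 0.997
gripper_force: 0.0
```

```bash
python3 - <<'E'
from h import *
import pickle
s=optics.snapshot("wrist");pickle.dump(s,open("w11.pkl","wb"));cv2.imwrite("pics/w11.png",s["frame"][:,:,::-1])
fit(s,1,.5287,.3244,13.1,.014,tol=12)
plan([.4535,-.108,.08,180])
E
```

```text
pred [[276.0, 284.0], [346.0, 197.0], [278.0, 197.0]] dist [1.8 1.9 1.9]
fit [0.5279 0.3252] 13.12 res px 0.1 n 3
t 20.3167 at [0.5305 0.3269 0.0894] [ 1.799e+02  1.000e-01 -1.668e+02] w 0.999 F 0.0 [-0.3 -0.6 -0.4]
[0.4535, -0.108, 0.08, 180] turn [0.0012 0.0015 0.2301] shift cm [  7.7  -43.49   0.94] len 44.2
```

New_left is within about 1 mm of its place. Fetch old_left from the pad.

Request:
{"method": "apply_moves", "body": {"rows": [{"delta_pos":[0,0,0],"turn":[0.001,0.0015,0.115]},{"delta_pos":[0,0,0],"turn":[0,0,0.115]},{"delta_pos":[0.55,-3.11,0],"turn":[0,0,0]},{"delta_pos":[0.55,-3.11,0],"turn":[0,0,0]},{"delta_pos":[0.55,-3.11,0],"turn":[0,0,0]},{"delta_pos":[0.55,-3.11,0],"turn":[0,0,0]},{"delta_pos":[0.55,-3.11,0],"turn":[0,0,0]},{"delta_pos":[0.55,-3.11,0],"turn":[0,0,0]}]}}

```text
time: 20.98
position: [0.4948, 0.138, 0.0868]
eef_rot: [-179.9, -0.3, -180.0]
wrist_force: [1.0, -0.7, 0.4]
width: 0.999
gripper_force: 0.0
```

Request:
{"method": "apply_moves", "body": {"rows": [{"delta_pos":[0.55,-3.11,0],"turn":[0,0,0]},{"delta_pos":[0.55,-3.11,0],"turn":[0,0,0]},{"delta_pos":[0.55,-3.11,0],"turn":[0,0,0]},{"delta_pos":[0.55,-3.11,0],"turn":[0,0,0]},{"delta_pos":[0.55,-3.11,0.5],"turn":[0,0,0]},{"delta_pos":[0.55,-3.11,1],"turn":[0,0,0]},{"delta_pos":[0.55,-3.11,1],"turn":[0,0,0]},{"delta_pos":[0.55,-3.11,1],"turn":[0,0,0]}]}}

```text
time: 21.65
position: [0.4509, -0.1103, 0.0524]
eef_rot: [-179.9, -0.3, -180.0]
wrist_force: [0.5, 0.7, 0.0]
width: 1.001
gripper_force: 0.0
```

Request:
{"method": "apply_moves", "body": {"rows": [{"delta_pos":[0,0,0],"turn":[0,0,0]},{"delta_pos":[0,0,0],"turn":[0,0,0]},{"delta_pos":[0,0,0],"turn":[0,0,0]}]}}

```text
time: 21.9
position: [0.4517, -0.1089, 0.0531]
eef_rot: [-180.0, -0.3, 180.0]
wrist_force: [-0.0, 0.4, -0.9]
width: 0.999
gripper_force: 0.0
```

```bash
python3 - <<'E'
from h import *
plan([.4538,-.1085,.015,179.7])
s=optics.snapshot("wrist")
fit(s,1,.4538,-.1087,-.3,.010,tol=12)
E
```

```text
t 21.9 at [ 0.4517 -0.1089  0.0531] [-180.    -0.3  180. ] w 0.999 F 0.0 [-0.   0.4 -0.9]
[0.4538, -0.1085, 0.015, 179.7] turn [-0.0007 -0.0046  0.0048] shift cm [-0.21  0.04  3.81] len 3.8
pred [[275.0, 320.0], [357.0, 220.0], [278.0, 220.0]] dist [1.1 0.6 0.5]
fit [ 0.4539 -0.1088] -0.39 res px 0.9 n 3
```

Descend, grip, lift, and carry to the blue tray (axis target ≈ (0.615, -0.298)).

Request:
{"method": "apply_moves", "body": {"rows": [{"delta_pos":[-0.2,0.05,0.9],"turn":[-0.0007,-0.0046,0.005]},{"delta_pos":[0,0,1],"turn":[0,0,0]},{"delta_pos":[0,0,1],"turn":[0,0,0]},{"delta_pos":[0,0,0.9],"turn":[0,0,0]},{"delta_pos":[0,0,0],"turn":[0,0,0]},{"delta_pos":[0,0,0],"turn":[0,0,0]}]}}

```text
time: 22.45
position: [0.4542, -0.1078, 0.0156]
eef_rot: [-180.0, 0.0, 179.8]
wrist_force: [-0.5, 0.6, 0.3]
width: 1.001
gripper_force: 0.0
```

Request:
{"method": "apply_moves", "body": {"rows": [{"delta_pos":[0,0,0],"turn":[0,0,0]},{"delta_pos":[0,0,0],"turn":[0,0,0]},{"delta_pos":[0,0,0],"turn":[0,0,0]},{"delta_pos":[0,0,0],"turn":[0,0,0]},{"delta_pos":[0,0,0],"turn":[0,0,0]},{"delta_pos":[0,0,0],"turn":[0,0,0]}], "hand": 1}}

```text
time: 22.95
position: [0.4551, -0.1087, 0.0169]
eef_rot: [-180.0, 0.2, 179.7]
wrist_force: [-0.4, 2.0, 5.2]
width: 0.564
gripper_force: 40.6
```

Request:
{"method": "apply_moves", "body": {"rows": [{"delta_pos":[0,0,-1],"turn":[0,0,0]},{"delta_pos":[0,0,-2],"turn":[0,0,0]},{"delta_pos":[0,0,-2],"turn":[0,0,0]},{"delta_pos":[0,0,-2],"turn":[0,0,0]},{"delta_pos":[0,0,0],"turn":[0,0,0]}]}}

```text
time: 23.37
position: [0.4571, -0.1095, 0.0896]
eef_rot: [-179.8, 0.5, 179.7]
wrist_force: [0.2, -0.6, -0.0]
width: 0.566
gripper_force: 41.4
```

```bash
python3 - <<'E'
from h import *
plan([.615,-.298,.06,180])
E
```

```text
t 23.3667 at [ 0.4571 -0.1095  0.0896] [-179.8    0.5  179.7] w 0.566 F 41.4 [ 0.2 -0.6 -0. ]
[0.615, -0.298, 0.06, 180] turn [-0.0027  0.0089 -0.0052] shift cm [-15.79 -18.85   2.96] len 24.8
```

Request:
{"method": "apply_moves", "body": {"rows": [{"delta_pos":[0,0,0],"turn":[-0.003,0.009,-0.005]},{"delta_pos":[-1.76,-2.1,0],"turn":[0,0,0]},{"delta_pos":[-1.76,-2.1,0],"turn":[0,0,0]},{"delta_pos":[-1.76,-2.1,0],"turn":[0,0,0]},{"delta_pos":[-1.76,-2.1,0],"turn":[0,0,0]},{"delta_pos":[-1.76,-2.1,0],"turn":[0,0,0]},{"delta_pos":[-1.76,-2.1,0],"turn":[0,0,0]},{"delta_pos":[-1.76,-2.1,0],"turn":[0,0,0]}]}}

```text
time: 24.03
position: [0.5771, -0.2564, 0.0824]
eef_rot: [179.8, -0.6, -180.0]
wrist_force: [-0.1, -0.2, 0.5]
width: 0.562
gripper_force: 41.4
```

Request:
{"method": "apply_moves", "body": {"rows": [{"delta_pos":[-1.76,-2.1,1],"turn":[0,0,0]},{"delta_pos":[-1.76,-2.1,1],"turn":[0,0,0]},{"delta_pos":[0,0,1],"turn":[0,0,0]},{"delta_pos":[0,0,0],"turn":[0,0,0]},{"delta_pos":[0,0,0],"turn":[0,0,0]}]}}

```text
time: 24.45
position: [0.6103, -0.2965, 0.0513]
eef_rot: [179.7, -0.7, 180.0]
wrist_force: [-0.5, 0.3, -0.5]
width: 0.566
gripper_force: 41.5
```

```bash
python3 - <<'E'
from h import *
plan([.615,-.298,.011,180])
E
```

```text
t 24.45 at [ 0.6103 -0.2965  0.0513] [179.7  -0.7 180. ] w 0.566 F 41.5 [-0.5  0.3 -0.5]
[0.615, -0.298, 0.011, 180] turn [ 0.0051 -0.0129 -0.0001] shift cm [-0.47 -0.15  4.03] len 4.1
```

Request:
{"method": "apply_moves", "body": {"rows": [{"delta_pos":[-0.45,-0.15,0.8],"turn":[0.005,-0.013,0]},{"delta_pos":[0,0,1],"turn":[0,0,0]},{"delta_pos":[0,0,1],"turn":[0,0,0]},{"delta_pos":[0,0,0.8],"turn":[0,0,0]},{"delta_pos":[0,0,0.3],"turn":[0,0,0]},{"delta_pos":[0,0,0.1],"turn":[0,0,0]},{"delta_pos":[0,0,0],"turn":[0,0,0]},{"delta_pos":[0,0,0],"turn":[0,0,0]}]}}

```text
time: 25.12
position: [0.6174, -0.2993, 0.0147]
eef_rot: [-179.8, 0.4, -180.0]
wrist_force: [-0.5, -0.1, -0.5]
width: 0.561
gripper_force: 41.5
```

Request:
{"method": "apply_moves", "body": {"rows": [{"delta_pos":[0,0,0.1],"turn":[0,0,0]},{"delta_pos":[0,0,0],"turn":[0,0,0]}]}}

```text
time: 25.28
position: [0.6175, -0.2994, 0.0138]
eef_rot: [-179.8, 0.4, -180.0]
wrist_force: [1.2, -0.8, -0.7]
width: 0.559
gripper_force: 41.5
```

Request:
{"method": "apply_moves", "body": {"rows": [{"delta_pos":[0,0,0.15],"turn":[0,0.007,0]},{"delta_pos":[0,0,0.1],"turn":[0,0,0]},{"delta_pos":[0,0,0],"turn":[0,0,0]},{"delta_pos":[0,0,0],"turn":[0,0,0]}]}}

```text
time: 25.62
position: [0.6175, -0.2993, 0.011]
eef_rot: [-179.8, -0.0, -180.0]
wrist_force: [-0.5, 1.1, -0.5]
width: 0.561
gripper_force: 41.5
```

Request:
{"method": "apply_moves", "body": {"rows": [{"delta_pos":[0,0,0.1],"turn":[0,0,0]},{"delta_pos":[0,0,0],"turn":[0,0,0]}]}}

```text
time: 25.78
position: [0.6175, -0.2993, 0.011]
eef_rot: [-179.8, -0.0, -180.0]
wrist_force: [-1.8, 1.1, 4.2]
width: 0.558
gripper_force: 42.0
```

Request:
{"method": "apply_moves", "body": {"rows": [{"delta_pos":[0,0,0],"turn":[0,0,0]},{"delta_pos":[0,0,0],"turn":[0,0,0]},{"delta_pos":[0,0,0],"turn":[0,0,0]},{"delta_pos":[0,0,0],"turn":[0,0,0]},{"delta_pos":[0,0,0],"turn":[0,0,0]},{"delta_pos":[0,0,-0.5],"turn":[0,0,0]},{"delta_pos":[0,0,-2],"turn":[0,0,0]},{"delta_pos":[0,0,-2],"turn":[0,0,0]}], "hand": -1}}

```text
time: 26.45
position: [0.616, -0.2985, 0.0539]
eef_rot: [-179.9, -0.3, -180.0]
wrist_force: [0.7, -0.5, -0.6]
width: 0.999
gripper_force: 0.0
```

Request:
{"method": "apply_moves", "body": {"rows": [{"delta_pos":[0,0,-2],"turn":[0,0,0]},{"delta_pos":[0,0,-1],"turn":[0,0,0]},{"delta_pos":[0,0,0],"turn":[0,0,0]}]}}

```text
time: 26.7
position: [0.6193, -0.2999, 0.0886]
eef_rot: [-179.7, 0.3, -180.0]
wrist_force: [0.6, 0.5, -0.1]
width: 0.998
gripper_force: 0.0
```

```bash
python3 - <<'E'
from h import *
s=optics.snapshot("wrist")
fit(s,1,.617,-.299,0,.004,tol=15)
plan([.5683,.1485,.09,193])
E
```

```text
pred [[284.0, 281.0], [352.0, 196.0], [286.0, 196.0]] dist [2.2 2.2 2.7]
fit [ 0.6162 -0.3002] -0.01 res px 0.5 n 3
t 26.75 at [ 0.6183 -0.2995  0.0865] [-1.797e+02  1.000e-01 -1.800e+02] w 1.001 F 0.0 [ 0.4 -0.  -0.2]
[0.5683, 0.1485, 0.09, 193] turn [-0.0047  0.0014 -0.2268] shift cm [-5.2  44.77 -0.35] len 45.1
```

Old_left is in the blue tray. Now old_right.

Request:
{"method": "apply_moves", "body": {"rows": [{"delta_pos":[0,0,0],"turn":[-0.005,0.001,-0.1135]},{"delta_pos":[0,0,0],"turn":[0,0,-0.1135]},{"delta_pos":[-0.35,2.98,0],"turn":[0,0,0]},{"delta_pos":[-0.35,2.98,0],"turn":[0,0,0]},{"delta_pos":[-0.35,2.98,0],"turn":[0,0,0]},{"delta_pos":[-0.35,2.98,0],"turn":[0,0,0]},{"delta_pos":[-0.35,2.98,0],"turn":[0,0,0]},{"delta_pos":[-0.35,2.98,0],"turn":[0,0,0]}]}}

```text
time: 27.42
position: [0.5958, -0.1184, 0.0832]
eef_rot: [179.8, -0.3, -167.0]
wrist_force: [0.2, -0.1, 0.2]
width: 1.0
gripper_force: 0.0
```

Request:
{"method": "apply_moves", "body": {"rows": [{"delta_pos":[-0.35,2.98,0],"turn":[0,0,0]},{"delta_pos":[-0.35,2.98,0],"turn":[0,0,0]},{"delta_pos":[-0.35,2.98,0],"turn":[0,0,0]},{"delta_pos":[-0.35,2.98,0],"turn":[0,0,0]},{"delta_pos":[-0.35,2.98,0],"turn":[0,0,0]},{"delta_pos":[-0.35,2.98,0],"turn":[0,0,0]},{"delta_pos":[-0.35,2.98,0],"turn":[0,0,0]},{"delta_pos":[-0.35,2.98,1],"turn":[0,0,0]}]}}

```text
time: 28.08
position: [0.571, 0.1201, 0.0758]
eef_rot: [179.9, -0.1, -167.0]
wrist_force: [0.8, -0.5, 0.0]
width: 1.002
gripper_force: 0.0
```

Request:
{"method": "apply_moves", "body": {"rows": [{"delta_pos":[-0.35,2.98,1],"turn":[0,0,0]},{"delta_pos":[0,0,1],"turn":[0,0,0]},{"delta_pos":[0,0,0],"turn":[0,0,0]},{"delta_pos":[0,0,0],"turn":[0,0,0]},{"delta_pos":[0,0,0],"turn":[0,0,0]}]}}

```text
time: 28.5
position: [0.5675, 0.1473, 0.0553]
eef_rot: [179.9, -0.2, -167.1]
wrist_force: [0.4, -0.3, -0.1]
width: 1.0
gripper_force: 0.0
```

```bash
python3 - <<'E'
from h import *
s=optics.snapshot("wrist")
q=fit(s,-1,.5683,.149,13,.014,tol=15)
plan([q[0],q[1],.018,np.degrees(q[2])+180])
E
```

```text
pred [[361.0, 320.0], [279.0, 219.0], [360.0, 219.0]] dist [0.3 0.7 0.5]
fit [0.5686 0.149 ] 13.14 res px 0.1 n 3
t 28.55 at [0.568  0.1472 0.0559] [ 1.799e+02 -1.000e-01 -1.671e+02] w 1.003 F 0.0 [-0.8  0.1 -0.4]
[np.float64(0.5685572846599263), np.float64(0.14899489118215895), 0.018, np.float64(193.13571884441083)] turn [ 0.0023 -0.0021 -0.004 ] shift cm [-0.1   0.16  3.79] len 3.8
```

Request:
{"method": "apply_moves", "body": {"rows": [{"delta_pos":[-0.1,0.15,0.8],"turn":[0.002,-0.002,-0.004]},{"delta_pos":[0,0,1],"turn":[0,0,0]},{"delta_pos":[0,0,1],"turn":[0,0,0]},{"delta_pos":[0,0,0.9],"turn":[0,0,0]},{"delta_pos":[0,0,0],"turn":[0,0,0]},{"delta_pos":[0,0,0],"turn":[0,0,0]}]}}

```text
time: 29.05
position: [0.5673, 0.1498, 0.0175]
eef_rot: [180.0, -0.2, -166.8]
wrist_force: [0.4, 0.4, 0.8]
width: 1.0
gripper_force: 0.0
```

Request:
{"method": "apply_moves", "body": {"rows": [{"delta_pos":[0,0,0],"turn":[0,0,0]},{"delta_pos":[0,0,0],"turn":[0,0,0]},{"delta_pos":[0,0,0],"turn":[0,0,0]},{"delta_pos":[0,0,0],"turn":[0,0,0]},{"delta_pos":[0,0,0],"turn":[0,0,0]},{"delta_pos":[0,0,0],"turn":[0,0,0]}], "hand": 1}}

```text
time: 29.55
position: [0.5692, 0.1504, 0.0199]
eef_rot: [180.0, 0.1, -166.8]
wrist_force: [-0.4, 0.2, 4.4]
width: 0.558
gripper_force: 41.4
```

Request:
{"method": "apply_moves", "body": {"rows": [{"delta_pos":[0,0,-1],"turn":[0,0,0]},{"delta_pos":[0,0,-2],"turn":[0,0,0]},{"delta_pos":[0,0,-2],"turn":[0,0,0]},{"delta_pos":[0,0,-2],"turn":[0,0,0]},{"delta_pos":[0,0,0],"turn":[0,0,0]}]}}

```text
time: 29.97
position: [0.5709, 0.1509, 0.0935]
eef_rot: [179.9, 0.4, -166.8]
wrist_force: [1.4, 0.5, -0.3]
width: 0.561
gripper_force: 41.3
```

```bash
python3 - <<'E'
from h import *
plan([.4535,-.108,.07,180])
E
```

```text
t 29.9667 at [0.5709 0.1509 0.0935] [ 179.9    0.4 -166.8] w 0.561 F 41.3 [ 1.4  0.5 -0.3]
[0.4535, -0.108, 0.07, 180] turn [0.0018 0.0072 0.2312] shift cm [ 11.74 -25.89   2.35] len 28.5
```

Request:
{"method": "apply_moves", "body": {"rows": [{"delta_pos":[0,0,0],"turn":[0.001,0.004,0.1155]},{"delta_pos":[0,0,0],"turn":[0.001,0.003,0.1155]},{"delta_pos":[1.17,-2.59,0],"turn":[0,0,0]},{"delta_pos":[1.17,-2.59,0],"turn":[0,0,0]},{"delta_pos":[1.17,-2.59,0],"turn":[0,0,0]},{"delta_pos":[1.17,-2.59,0],"turn":[0,0,0]},{"delta_pos":[1.17,-2.59,0],"turn":[0,0,0]},{"delta_pos":[1.17,-2.59,0],"turn":[0,0,0]}]}}

```text
time: 30.63
position: [0.4968, -0.0063, 0.0891]
eef_rot: [-179.9, -0.5, -180.0]
wrist_force: [0.3, -0.8, 0.3]
width: 0.558
gripper_force: 41.3
```

Request:
{"method": "apply_moves", "body": {"rows": [{"delta_pos":[1.17,-2.59,0],"turn":[0,0,0]},{"delta_pos":[1.17,-2.59,0.5],"turn":[0,0,0]},{"delta_pos":[1.17,-2.59,1],"turn":[0,0,0]},{"delta_pos":[1.17,-2.59,1],"turn":[0,0,0]},{"delta_pos":[0,0,1.5],"turn":[0,0,0]},{"delta_pos":[0,0,1.2],"turn":[0,0,0]},{"delta_pos":[0,0,0],"turn":[0,0,0]},{"delta_pos":[0,0,0],"turn":[0,0,0]}]}}

```text
time: 31.3
position: [0.4498, -0.1088, 0.0375]
eef_rot: [-179.9, -0.5, 180.0]
wrist_force: [-0.2, 0.5, 0.2]
width: 0.556
gripper_force: 41.4
```

```bash
python3 - <<'E'
from h import *
plan([.4535,-.108,.017,180])
E
```

```text
t 31.3 at [ 0.4498 -0.1088  0.0375] [-179.9   -0.5  180. ] w 0.556 F 41.4 [-0.2  0.5  0.2]
[0.4535, -0.108, 0.017, 180] turn [-0.0016 -0.0094 -0.0002] shift cm [-0.37  0.08  2.05] len 2.1
```

Request:
{"method": "apply_moves", "body": {"rows": [{"delta_pos":[-0.35,0.1,0.6],"turn":[-0.001,-0.009,0]},{"delta_pos":[0,0,0.7],"turn":[0,0,0]},{"delta_pos":[0,0,0.4],"turn":[0,0,0]},{"delta_pos":[0,0,0.2],"turn":[0,0,0]},{"delta_pos":[0,0,0.1],"turn":[0,0,0]},{"delta_pos":[0,0,0],"turn":[0,0,0]}]}}

```text
time: 31.8
position: [0.4544, -0.1078, 0.0181]
eef_rot: [-179.9, 0.1, -180.0]
wrist_force: [0.8, 1.3, -0.9]
width: 0.56
gripper_force: 41.4
```

Request:
{"method": "apply_moves", "body": {"rows": [{"delta_pos":[0,0,0.1],"turn":[0,0,0]},{"delta_pos":[0,0,0],"turn":[0,0,0]}]}}

```text
time: 31.97
position: [0.4547, -0.1079, 0.0178]
eef_rot: [-179.9, 0.2, -180.0]
wrist_force: [-1.8, 0.7, 4.1]
width: 0.559
gripper_force: 41.9
```

Request:
{"method": "apply_moves", "body": {"rows": [{"delta_pos":[0,0,0],"turn":[0,0,0]},{"delta_pos":[0,0,0],"turn":[0,0,0]},{"delta_pos":[0,0,0],"turn":[0,0,0]},{"delta_pos":[0,0,0],"turn":[0,0,0]},{"delta_pos":[0,0,0],"turn":[0,0,0]},{"delta_pos":[0,0,-0.5],"turn":[0,0,0]},{"delta_pos":[0,0,-2],"turn":[0,0,0]},{"delta_pos":[0,0,-2],"turn":[0,0,0]}], "hand": -1}}

```text
time: 32.63
position: [0.4532, -0.1077, 0.0621]
eef_rot: [-180.0, -0.1, -180.0]
wrist_force: [0.4, 0.3, 0.1]
width: 1.001
gripper_force: 0.0
```

Request:
{"method": "apply_moves", "body": {"rows": [{"delta_pos":[0,0,-2],"turn":[0,0,0]},{"delta_pos":[0,0,0],"turn":[0,0,0]}]}}

```text
time: 32.8
position: [0.4572, -0.1086, 0.0861]
eef_rot: [-179.8, 0.5, -180.0]
wrist_force: [1.3, -0.5, 0.2]
width: 1.001
gripper_force: 0.0
```

```bash
python3 - <<'E'
from h import *
s=optics.snapshot("wrist")
fit(s,-1,.454,-.108,0,.010,tol=15)
plan([.605,-.107,.055,175.6])
E
```

```text
pred [[354.0, 284.0], [284.0, 197.0], [352.0, 197.0]] dist [2.2 1.6 1.7]
fit [ 0.4549 -0.1085] -0.18 res px 0.6 n 3
t 32.85 at [ 0.4564 -0.1084  0.0845] [-179.9    0.4 -180. ] w 0.999 F 0.0 [ 0.2  0.3 -0.2]
[0.605, -0.107, 0.055, 175.6] turn [-0.0023  0.0075  0.0769] shift cm [-14.81   1.28   2.95] len 15.2
```

Request:
{"method": "apply_moves", "body": {"rows": [{"delta_pos":[0,0,0],"turn":[-0.002,0.007,0.077]},{"delta_pos":[-2.5,0.2,0],"turn":[0,0,0]},{"delta_pos":[-2.5,0.2,0],"turn":[0,0,0]},{"delta_pos":[-2.5,0.2,0],"turn":[0,0,0]},{"delta_pos":[-2.5,0.2,0.5],"turn":[0,0,0]},{"delta_pos":[-2.5,0.2,1],"turn":[0,0,0]},{"delta_pos":[-2.3,0.3,1],"turn":[0,0,0]},{"delta_pos":[0,0,0.4],"turn":[0,0,0]}]}}

```text
time: 33.52
position: [0.6056, -0.1058, 0.0496]
eef_rot: [179.9, -0.3, 175.7]
wrist_force: [1.6, 0.3, -0.2]
width: 1.001
gripper_force: 0.0
```

Request:
{"method": "apply_moves", "body": {"rows": [{"delta_pos":[0,0,0],"turn":[0,0,0]},{"delta_pos":[0,0,0],"turn":[0,0,0]},{"delta_pos":[0,0,0],"turn":[0,0,0]}]}}

```text
time: 33.77
position: [0.6015, -0.1063, 0.0523]
eef_rot: [180.0, -0.4, 175.6]
wrist_force: [-0.5, -0.8, 0.8]
width: 0.999
gripper_force: 0.0
```

```bash
python3 - <<'E'
from h import *
import pickle
s=optics.snapshot("wrist");pickle.dump(s,open("w12.pkl","wb"));cv2.imwrite("pics/w12.png",s["frame"][:,:,::-1])
h=cv2.cvtColor(s["frame"],cv2.COLOR_RGB2HSV)
n,_,st,c=cv2.connectedComponentsWithStats(cv2.inRange(h,(0,0,110),(180,50,255)))
print("pred hub",w2px(s,[.6045,-.1078,.017]).round(0))
for a,b in zip(st[1:],c[1:]):
    if a[4]>60: print(a,b.round(1),px2w(s,*b,.017))
plan([.605,-.107,.009,175.7])
E
```

```text
pred hub [[314. 276.]]
[ 227    0   76   29 1793] [265.3  12.6] [ 0.4832 -0.1194]
[331   0  17  10  78] [338.3   3.2] [ 0.482 -0.088]
[297 264  32  30 773] [312.5 278.7] [ 0.606  -0.1088]
[  0 292  15  35 243] [  4.5 309.7] [ 0.6107 -0.2706]
[138 293  54  63 923] [162.3 323.5] [ 0.625 -0.19 ]
[439 293  55  62 884] [467.5 322.3] [ 0.6369 -0.029 ]
[274 324  13  17 181] [279.9 331.6] [ 0.6346 -0.1285]
t 33.8167 at [ 0.6018 -0.1064  0.0528] [180.   -0.3 175.6] w 0.995 F 0.0 [-0.2  0.5  0.8]
[0.605, -0.107, 0.009, 175.7] turn [ 0.0006 -0.0053 -0.0022] shift cm [-0.32 -0.03  4.38] len 4.4
```

View pics/w12.png

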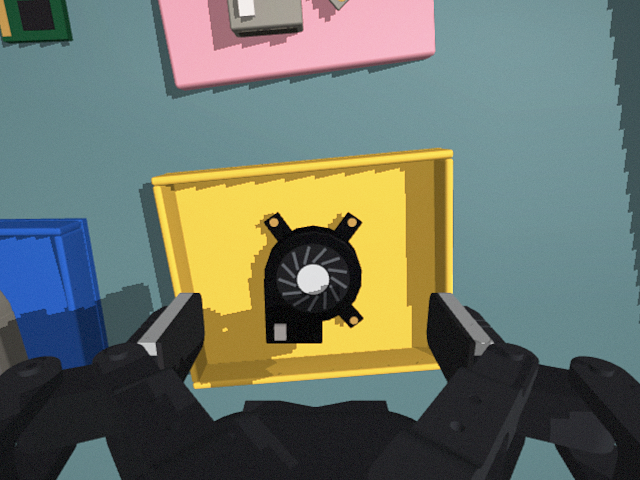

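New_right is square to the fingers, hub (313,279), room for fingers on both sides. Grip it.

Request:
{"method": "apply_moves", "body": {"rows": [{"delta_pos":[-0.4,-0.15,0.7],"turn":[0,-0.005,0]},{"delta_pos":[0,0,1],"turn":[0,0,0]},{"delta_pos":[0,0,1],"turn":[0,0,0]},{"delta_pos":[0,0,1],"turn":[0,0,0]},{"delta_pos":[0,0,0.65],"turn":[0,0,0]},{"delta_pos":[0,0,0],"turn":[0,0,0]},{"delta_pos":[0,0,0],"turn":[0,0,0]}]}}

```text
time: 34.4
position: [0.6058, -0.1079, 0.0079]
eef_rot: [180.0, -0.1, 175.6]
wrist_force: [-0.4, -0.5, -0.3]
width: 1.002
gripper_force: 0.0
```

Request:
{"method": "apply_moves", "body": {"rows": [{"delta_pos":[0,0,0],"turn":[0,0,0]},{"delta_pos":[0,0,0],"turn":[0,0,0]},{"delta_pos":[0,0,0],"turn":[0,0,0]},{"delta_pos":[0,0,0],"turn":[0,0,0]},{"delta_pos":[0,0,0],"turn":[0,0,0]},{"delta_pos":[0,0,0],"turn":[0,0,0]}], "hand": 1}}

```text
time: 34.9
position: [0.6075, -0.1083, 0.01]
eef_rot: [180.0, 0.1, 175.6]
wrist_force: [0.8, -0.5, 4.9]
width: 0.564
gripper_force: 41.5
```

Request:
{"method": "apply_moves", "body": {"rows": [{"delta_pos":[0,0,-1],"turn":[0,0,0]},{"delta_pos":[0,0,-2],"turn":[0,0,0]},{"delta_pos":[0,0,-2],"turn":[0,0,0]},{"delta_pos":[0,0,-2],"turn":[0,0,0]},{"delta_pos":[0,0,-1],"turn":[0,0,0]},{"delta_pos":[0,0,0],"turn":[0,0,0]}]}}

```text
time: 35.4
position: [0.6085, -0.1084, 0.0921]
eef_rot: [180.0, 0.3, 175.6]
wrist_force: [-0.5, -0.8, -0.0]
width: 0.565
gripper_force: 41.4
```

```bash
python3 - <<'E'
from h import *
c,k=np.cos(np.radians(13.1)),np.sin(np.radians(13.1))
b=np.array([.5285,.3245])+.18*np.array([k,-c]); print("bayR axis guess",b)
plan([b[0]+.045*c,b[1]+.045*k,.09,193.1])
E
```

```text
bayR axis guess [0.56929724 0.14918433]
t 35.4 at [ 0.6085 -0.1084  0.0921] [180.    0.3 175.6] w 0.565 F 41.4 [-0.5 -0.8 -0. ]
[np.float64(0.6131261538661912), np.float64(0.15938363472442918), 0.09, 193.1] turn [-0.0007  0.0055 -0.3054] shift cm [-6.52 25.97  0.21] len 26.8
```

Request:
{"method": "apply_moves", "body": {"rows": [{"delta_pos":[0,0,0],"turn":[0,0.005,-0.102]},{"delta_pos":[0,0,0],"turn":[0,0,-0.102]},{"delta_pos":[0,0,0],"turn":[0,0,-0.102]},{"delta_pos":[-0.65,2.6,0],"turn":[0,0,0]},{"delta_pos":[-0.65,2.6,0],"turn":[0,0,0]},{"delta_pos":[-0.65,2.6,0],"turn":[0,0,0]},{"delta_pos":[-0.65,2.6,0],"turn":[0,0,0]},{"delta_pos":[-0.65,2.6,0],"turn":[0,0,0]}]}}

```text
time: 36.07
position: [0.6075, 0.0269, 0.0874]
eef_rot: [179.9, -0.4, -166.9]
wrist_force: [-0.5, -0.3, -0.8]
width: 0.565
gripper_force: 41.4
```

Request:
{"method": "apply_moves", "body": {"rows": [{"delta_pos":[-0.65,2.6,0],"turn":[0,0,0]},{"delta_pos":[-0.65,2.6,0],"turn":[0,0,0]},{"delta_pos":[-0.65,2.6,0],"turn":[0,0,0]},{"delta_pos":[-0.65,2.6,0],"turn":[0,0,0]},{"delta_pos":[-0.65,2.6,0],"turn":[0,0,0]},{"delta_pos":[0,0,0],"turn":[0,0,0]},{"delta_pos":[0,0,0],"turn":[0,0,0]},{"delta_pos":[0,0,0],"turn":[0,0,0]}]}}

```text
time: 36.73
position: [0.6099, 0.1594, 0.0878]
eef_rot: [179.9, -0.4, -166.9]
wrist_force: [-0.1, -0.2, -0.5]
width: 0.566
gripper_force: 41.5
```

```bash
python3 - <<'E'
from h import *
s=optics.snapshot("wrist"); p=manip.sense()["position"]
b=fit(s,-1,.5693,.1492,13.1,.014,post=True,tol=15)
f=fit(s,-1,p[0],p[1],13.1,p[2]-.0065,tol=15)
o=p[:2]-f[:2]; print("TCP-fan",o)
plan([b[0]+o[0],b[1]+o[1],.045,180+np.degrees(b[2])])
E
```

```text
pred [[352.0, 224.0], [279.0, 129.0], [350.0, 129.0]] dist [0.7 0.4 1.3]
fit [0.5695 0.1488] 13.21 res px 0.4 n 3
pred [[366.0, 357.0], [266.0, 236.0], [365.0, 236.0]] dist [2.5 4.3 4.3]
fit [0.6086 0.1586] 13.3 res px 1.2 n 3
TCP-fan [0.0015383  0.00019907]
t 36.7833 at [0.6102 0.1588 0.0881] [ 179.9   -0.4 -166.9] w 0.569 F 41.5 [ 0.5  0.6 -1.3]
[np.float64(0.5710183820416566), np.float64(0.14904520668562796), 0.045, np.float64(193.2093958150905)] turn [ 0.0013 -0.0065 -0.0022] shift cm [ 4.04 -0.06  4.31] len 5.9
```

Request:
{"method": "apply_moves", "body": {"rows": [{"delta_pos":[1.35,0,0.6],"turn":[0.001,-0.0065,-0.002]},{"delta_pos":[1.35,0,1.2],"turn":[0,0,0]},{"delta_pos":[1.3,0,1.3],"turn":[0,0,0]},{"delta_pos":[0,0,1.2],"turn":[0,0,0]},{"delta_pos":[0,0,0],"turn":[0,0,0]},{"delta_pos":[0,0,0],"turn":[0,0,0]},{"delta_pos":[0,0,0],"turn":[0,0,0]}]}}

```text
time: 37.37
position: [0.5729, 0.1501, 0.0469]
eef_rot: [180.0, 0.2, -166.8]
wrist_force: [0.5, 1.2, -1.0]
width: 0.567
gripper_force: 41.5
```

```bash
python3 - <<'E'
from h import *
plan([.5708,.149,.021,193.1])
E
```

```text
t 37.3667 at [0.5729 0.1501 0.0469] [ 180.     0.2 -166.8] w 0.567 F 41.5 [ 0.5  1.2 -1. ]
[0.5708, 0.149, 0.021, 193.1] turn [0.0007 0.0034 0.0011] shift cm [ 0.23 -0.06  2.59] len 2.6
```

Request:
{"method": "apply_moves", "body": {"rows": [{"delta_pos":[0.12,-0.1,0.8],"turn":[0,0.003,0.001]},{"delta_pos":[0,0,0.8],"turn":[0,0,0]},{"delta_pos":[0,0,0.6],"turn":[0,0,0]},{"delta_pos":[0,0,0.3],"turn":[0,0,0]},{"delta_pos":[0,0,0.1],"turn":[0,0,0]},{"delta_pos":[0,0,0],"turn":[0,0,0]},{"delta_pos":[0,0,0],"turn":[0,0,0]}]}}

```text
time: 37.95
position: [0.571, 0.1496, 0.0201]
eef_rot: [180.0, -0.1, -166.8]
wrist_force: [-0.2, 0.0, -1.5]
width: 0.566
gripper_force: 41.5
```

Request:
{"method": "apply_moves", "body": {"rows": [{"delta_pos":[0,0,0.1],"turn":[0,0,0]},{"delta_pos":[0,0,0],"turn":[0,0,0]},{"delta_pos":[0,0,0],"turn":[0,0,0]}]}}

```text
time: 38.2
position: [0.5711, 0.1496, 0.0194]
eef_rot: [180.0, -0.0, -166.8]
wrist_force: [0.1, 0.1, -1.0]
width: 0.562
gripper_force: 41.5
```

Request:
{"method": "apply_moves", "body": {"rows": [{"delta_pos":[0,0,0.1],"turn":[0,0,0]},{"delta_pos":[0,0,0],"turn":[0,0,0]},{"delta_pos":[0,0,0],"turn":[0,0,0]}]}}

```text
time: 38.45
position: [0.571, 0.1495, 0.0182]
eef_rot: [180.0, -0.1, -166.8]
wrist_force: [-0.4, 0.2, 0.0]
width: 0.568
gripper_force: 41.5
```

Request:
{"method": "apply_moves", "body": {"rows": [{"delta_pos":[0,0,0.05],"turn":[0,0,0]},{"delta_pos":[0,0,0],"turn":[0,0,0]}]}}

```text
time: 38.62
position: [0.5711, 0.1495, 0.018]
eef_rot: [180.0, -0.0, -166.8]
wrist_force: [-1.3, 0.3, 2.6]
width: 0.564
gripper_force: 41.7
```

Contact. Release, rise, check.

Request:
{"method": "apply_moves", "body": {"rows": [{"delta_pos":[0,0,0],"turn":[0,0,0]},{"delta_pos":[0,0,0],"turn":[0,0,0]},{"delta_pos":[0,0,0],"turn":[0,0,0]},{"delta_pos":[0,0,0],"turn":[0,0,0]},{"delta_pos":[0,0,0],"turn":[0,0,0]},{"delta_pos":[0,0,-0.5],"turn":[0,0,0]},{"delta_pos":[0,0,-1.5],"turn":[0,0,0]},{"delta_pos":[0,0,-2],"turn":[0,0,0]}], "hand": -1}}

```text
time: 39.28
position: [0.5694, 0.1491, 0.0565]
eef_rot: [180.0, -0.3, -166.8]
wrist_force: [0.4, 0.1, 0.6]
width: 1.002
gripper_force: 0.0
```

Request:
{"method": "apply_moves", "body": {"rows": [{"delta_pos":[0,0,-2],"turn":[0,0,0]},{"delta_pos":[0,0,-1],"turn":[0,0,0]},{"delta_pos":[0,0,0],"turn":[0,0,0]}]}}

```text
time: 39.53
position: [0.5733, 0.1501, 0.0909]
eef_rot: [179.9, 0.3, -166.8]
wrist_force: [-0.1, 0.3, 0.0]
width: 0.998
gripper_force: 0.0
```

```bash
python3 - <<'E'
from h import *
s=optics.snapshot("wrist")
fit(s,-1,.5695,.1488,13.1,.014,tol=12)
plan([.455,-.1085,.055,180])
E
```

```text
pred [[351.0, 284.0], [281.0, 196.0], [350.0, 196.0]] dist [1.  1.  1.1]
fit [0.569  0.1485] 13.23 res px 0.1 n 3
t 39.5833 at [0.5722 0.1498 0.0891] [ 1.800e+02  1.000e-01 -1.668e+02] w 1.0 F 0.0 [ 0.2  0.3 -0.4]
[0.455, -0.1085, 0.055, 180] turn [0.0011 0.0023 0.2301] shift cm [ 11.72 -25.83   3.41] len 28.6
```

New_right within 1 mm. Fetch old_right.

Request:
{"method": "apply_moves", "body": {"rows": [{"delta_pos":[0,0,0],"turn":[0.001,0.002,0.115]},{"delta_pos":[0,0,0],"turn":[0,0,0.115]},{"delta_pos":[1.17,-2.58,0],"turn":[0,0,0]},{"delta_pos":[1.17,-2.58,0],"turn":[0,0,0]},{"delta_pos":[1.17,-2.58,0],"turn":[0,0,0]},{"delta_pos":[1.17,-2.58,0],"turn":[0,0,0]},{"delta_pos":[1.17,-2.58,0],"turn":[0,0,0]},{"delta_pos":[1.17,-2.58,0],"turn":[0,0,0]}]}}

```text
time: 40.25
position: [0.499, -0.0064, 0.0864]
eef_rot: [-180.0, -0.3, -180.0]
wrist_force: [-0.6, 0.2, 0.0]
width: 0.997
gripper_force: 0.0
```

Request:
{"method": "apply_moves", "body": {"rows": [{"delta_pos":[1.17,-2.58,0],"turn":[0,0,0]},{"delta_pos":[1.17,-2.58,1],"turn":[0,0,0]},{"delta_pos":[1.17,-2.58,1],"turn":[0,0,0]},{"delta_pos":[1.17,-2.58,1.2],"turn":[0,0,0]},{"delta_pos":[0,0,0],"turn":[0,0,0]},{"delta_pos":[0,0,0],"turn":[0,0,0]},{"delta_pos":[0,0,0],"turn":[0,0,0]}]}}

```text
time: 40.83
position: [0.4536, -0.1083, 0.0555]
eef_rot: [-180.0, -0.2, 180.0]
wrist_force: [-0.1, -0.2, 0.1]
width: 1.001
gripper_force: 0.0
```

```bash
python3 - <<'E'
from h import *
s=optics.snapshot("wrist")
fit(s,-1,.4549,-.1085,-.2,.010,tol=12)
plan([.455,-.1085,.016,180])
E
```

```text
pred [[357.0, 316.0], [277.0, 217.0], [356.0, 217.0]] dist [1.2 0.7 0.3]
fit [ 0.455  -0.1085] -0.2 res px 1.0 n 3
t 40.8833 at [ 0.4543 -0.108   0.056 ] [-180.    -0.2 -180. ] w 0.999 F 0.0 [ 0.4 -0.2  0.6]
[0.455, -0.1085, 0.016, 180] turn [-0.0004 -0.003   0.0007] shift cm [-0.07 -0.05  4.  ] len 4.0
```

Request:
{"method": "apply_moves", "body": {"rows": [{"delta_pos":[-0.05,-0.05,1],"turn":[0,-0.003,0]},{"delta_pos":[0,0,1],"turn":[0,0,0]},{"delta_pos":[0,0,1],"turn":[0,0,0]},{"delta_pos":[0,0,1],"turn":[0,0,0]},{"delta_pos":[0,0,0],"turn":[0,0,0]},{"delta_pos":[0,0,0],"turn":[0,0,0]}]}}

```text
time: 41.38
position: [0.4547, -0.1081, 0.0161]
eef_rot: [-180.0, -0.0, -179.9]
wrist_force: [-0.4, -0.2, -0.8]
width: 1.001
gripper_force: 0.0
```

Request:
{"method": "apply_moves", "body": {"rows": [{"delta_pos":[0,0,0],"turn":[0,0,0]},{"delta_pos":[0,0,0],"turn":[0,0,0]},{"delta_pos":[0,0,0],"turn":[0,0,0]},{"delta_pos":[0,0,0],"turn":[0,0,0]},{"delta_pos":[0,0,0],"turn":[0,0,0]},{"delta_pos":[0,0,0],"turn":[0,0,0]}], "hand": 1}}

```text
time: 41.88
position: [0.4553, -0.1092, 0.0173]
eef_rot: [-179.9, 0.1, 180.0]
wrist_force: [-0.8, -0.3, 4.4]
width: 0.559
gripper_force: 40.5
```

Request:
{"method": "apply_moves", "body": {"rows": [{"delta_pos":[0,0,-1],"turn":[0,0,0]},{"delta_pos":[0,0,-2],"turn":[0,0,0]},{"delta_pos":[0,0,-2],"turn":[0,0,0]},{"delta_pos":[0,0,-1],"turn":[0,0,0]},{"delta_pos":[0,0,0],"turn":[0,0,0]}]}}

```text
time: 42.3
position: [0.4566, -0.1096, 0.0788]
eef_rot: [-179.9, 0.3, -180.0]
wrist_force: [0.8, 0.9, -0.6]
width: 0.559
gripper_force: 41.4
```

```bash
python3 - <<'E'
from h import *
plan([.6035,-.1085,.05,178])
E
```

```text
t 42.3 at [ 0.4566 -0.1096  0.0788] [-179.9    0.3 -180. ] w 0.559 F 41.4 [ 0.8  0.9 -0.6]
[0.6035, -0.1085, 0.05, 178] turn [-0.002   0.0055  0.0349] shift cm [-14.68   0.62   2.88] len 15.0
```

Request:
{"method": "apply_moves", "body": {"rows": [{"delta_pos":[0,0,0],"turn":[-0.002,0.0055,0.035]},{"delta_pos":[-2.45,0.1,0],"turn":[0,0,0]},{"delta_pos":[-2.45,0.1,0],"turn":[0,0,0]},{"delta_pos":[-2.45,0.1,0],"turn":[0,0,0]},{"delta_pos":[-2.45,0.1,0],"turn":[0,0,0]},{"delta_pos":[-2.45,0.1,0.5],"turn":[0,0,0]},{"delta_pos":[-2.45,0.1,0.5],"turn":[0,0,0]},{"delta_pos":[0,0,1],"turn":[0,0,0]}]}}

```text
time: 42.97
position: [0.6067, -0.1082, 0.0551]
eef_rot: [180.0, 0.0, 178.1]
wrist_force: [1.1, -0.2, -0.7]
width: 0.558
gripper_force: 41.4
```

Request:
{"method": "apply_moves", "body": {"rows": [{"delta_pos":[0,0,1],"turn":[0,0,0]},{"delta_pos":[0,0,0],"turn":[0,0,0]},{"delta_pos":[0,0,0],"turn":[0,0,0]},{"delta_pos":[0,0,0],"turn":[0,0,0]}]}}

```text
time: 43.3
position: [0.6002, -0.1082, 0.0452]
eef_rot: [179.9, -0.4, 178.0]
wrist_force: [0.2, 0.4, 0.8]
width: 0.56
gripper_force: 41.4
```

```bash
python3 - <<'E'
from h import *
plan([.6035,-.1085,.011,178])
E
```

```text
t 43.3 at [ 0.6002 -0.1082  0.0452] [179.9  -0.4 178. ] w 0.56 F 41.4 [0.2 0.4 0.8]
[0.6035, -0.1085, 0.011, 178] turn [ 0.0013 -0.0069 -0.0003] shift cm [-0.33 -0.02  3.42] len 3.4
```

Request:
{"method": "apply_moves", "body": {"rows": [{"delta_pos":[-0.3,0,0.7],"turn":[0.001,-0.007,0]},{"delta_pos":[0,0,1],"turn":[0,0,0]},{"delta_pos":[0,0,1],"turn":[0,0,0]},{"delta_pos":[0,0,0.5],"turn":[0,0,0]},{"delta_pos":[0,0,0.2],"turn":[0,0,0]},{"delta_pos":[0,0,0.1],"turn":[0,0,0]},{"delta_pos":[0,0,0],"turn":[0,0,0]},{"delta_pos":[0,0,0],"turn":[0,0,0]}]}}

```text
time: 43.97
position: [0.6039, -0.108, 0.0112]
eef_rot: [180.0, 0.1, 178.0]
wrist_force: [-3.3, -0.4, 7.9]
width: 0.557
gripper_force: 42.8
```

Request:
{"method": "apply_moves", "body": {"rows": [{"delta_pos":[0,0,0.1],"turn":[0,0,0]},{"delta_pos":[0,0,0],"turn":[0,0,0]},{"delta_pos":[0,0,0],"turn":[0,0,0]}]}}

```text
time: 44.22
position: [0.6042, -0.1081, 0.0111]
eef_rot: [180.0, 0.1, 178.0]
wrist_force: [-4.7, -0.7, 10.7]
width: 0.559
gripper_force: 43.3
```

Request:
{"method": "apply_moves", "body": {"rows": [{"delta_pos":[0,0,0],"turn":[0,0,0]},{"delta_pos":[0,0,0],"turn":[0,0,0]},{"delta_pos":[0,0,0],"turn":[0,0,0]},{"delta_pos":[0,0,0],"turn":[0,0,0]},{"delta_pos":[0,0,0],"turn":[0,0,0]},{"delta_pos":[0,0,-0.5],"turn":[0,0,0]},{"delta_pos":[0,0,-2],"turn":[0,0,0]},{"delta_pos":[0,0,-2],"turn":[0,0,0]}], "hand": -1}}

```text
time: 44.88
position: [0.603, -0.108, 0.0536]
eef_rot: [180.0, -0.1, 178.0]
wrist_force: [0.8, -0.3, 0.5]
width: 1.002
gripper_force: 0.0
```

Request:
{"method": "apply_moves", "body": {"rows": [{"delta_pos":[0,0,-3],"turn":[0,0,0]},{"delta_pos":[0,0,-3],"turn":[0,0,0]},{"delta_pos":[0,0,-3],"turn":[0,0,0]},{"delta_pos":[0,0,-3],"turn":[0,0,0]},{"delta_pos":[2,0,-3],"turn":[0,0,0]},{"delta_pos":[2,0,0],"turn":[0,0,0]},{"delta_pos":[0,0,0],"turn":[0,0,0]},{"delta_pos":[0,0,0],"turn":[0,0,0]}]}}

```text
time: 45.55
position: [0.5638, -0.1069, 0.2052]
eef_rot: [-180.0, 0.2, 178.0]
wrist_force: [0.2, 0.3, -0.2]
width: 0.999
gripper_force: 0.0
```

```bash
python3 - <<'E'
from h import *
w=optics.snapshot("wrist"); s=optics.snapshot("side"); r=lambda a,z:cv2.resize(a[:,:,::-1],z)
cv2.imwrite("pics/end.png",np.vstack([r(w["frame"],(400,300)),r(s["frame"],(400,300))]) if 0 else np.hstack([r(w["frame"],(400,300)),r(s["frame"][110:440,170:610],(400,300))]))
plan()
E
```

```text
t 45.65 at [ 0.5643 -0.1068  0.2037] [1.80e+02 1.00e-01 1.78e+02] w 1.001 F 0.0 [ 1.2  0.4 -0.4]
```

View pics/end.png

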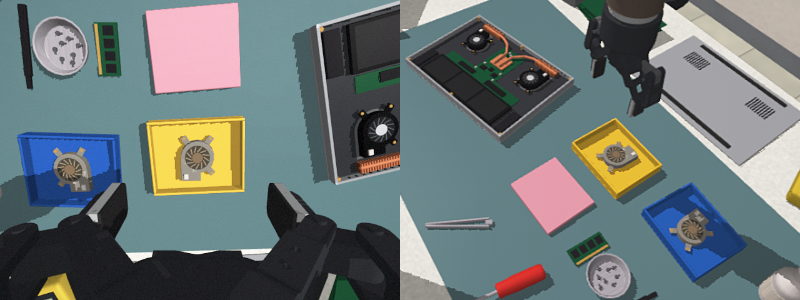

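Both grey fans lie in their trays (wrist view (72,170) and (197,158)), both black ones in the bays, the pad is empty and the dish is in place. Handing in.

```bash
python3 -c "
from station import manip
print(manip.job_done())"
```

```text
the job is handed in; nothing more can be done
None
```

The job is handed in (no verdict returned): each new fan measured within about 1 mm of its place in its bay, the old fans are in their trays (left blue, right yellow), the screw dish was never touched, and it took about 46 s.

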